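# Swap two lacquer tins between display stands

## Task

Swap the red tin and the green tin between the two wooden display stands, so that each ends upright and flat on the floor of the other one's stand, with its white label still facing the customers' side, away from the robot. Set the tins down rather than dropping them, never tip them over, do not knock the lamp, and leave the tumbler, the loupe and the small type tray where they are.

Things in the scene. Friction and masses are not known exactly. Their poses are not given: they have to be found in the camera images.
- red_tin: Closed square tin, red, 50 x 50 mm and 80 mm tall, about 0.2 kg (contents vary). Origin at the centre of its underside, z up. Its +x face carries the white label, and a white flap of the label, 12 x 34 mm, lies on the lid along that same edge. It starts in the rail stand, label to the stand's +x side.
- green_tin: The same tin in green; it starts in the wing stand, label to the stand's +x side.
- red_label (a point): Centre of the red tin's label: on its +x face, 25 mm from the tin's axis and 31 mm above its underside.
- green_label (a point): Centre of the green tin's label, placed likewise.
- wing_stand: Fixed wooden stand, base 88 x 88 x 8 mm; origin at its underside's centre, x to the customers' side (away from the robot), y left; place and yaw vary. Pocket 58 x 58 mm on the base: walls 10 mm thick at +y and -y, tops 96 mm above the table (a tin's lid: 88); at +x and -x only kerbs 5 mm high and thick. So fingers reach only the tin's label face and its back face.
- rail_stand: Fixed wooden stand, base, origin, axes and 58 mm pocket as the wing stand's; place and yaw vary. At -x a wooden wall 10 mm thick, at +x a brass rail of 8 mm bars (posts at y = +-34 mm), both 96 mm high; at +y and -y only kerbs 5 mm high and thick. So fingers reach only the tin's two faces beside the label.
- wing_seat (a point): Centre of the pocket floor of the wing stand, 8 mm above the table; axes as the stand's.
- rail_seat (a point): Centre of the pocket floor of the rail stand, 8 mm above the table; axes as the stand's.
- lamp: White desk lamp, fixed, between and behind the stands. Origin at the centre of its foot (radius 45 mm, 18 mm high), on the table. A 14 mm thick stem rises from there; from 300 mm up it bends towards its own -x (towards the robot), and the flat head, 34 mm wide, ends 95 mm from the stem at 345 mm height.
- tumbler: Clear tumbler, rim radius 34 mm, 90 mm tall; origin at the centre of its underside. Bystander.
- loupe: Black watchmaker's loupe standing on its wide end, radius 20 mm, 44 mm tall; origin at the centre of its underside. Bystander.
- type_tray: Small wooden tray of copper type, 90 (x) by 70 (y) by 22 mm; origin at the centre of its underside. Bystander.
Not all that is in view belongs to the job. What is shaped like the rail_stand but purple or turquoise is not meant.

How it is judged:
By the outcome, as a careful person would: the job done as asked, in the order asked, and still so for the second after the job is handed in, with the robot touching nothing.
It also fails if it takes over 72 s, if anything falls off the work surface, if the arm or the gripper's body presses on something with over 40 N, if the wrist force passes 120 N, or if a joint passes its speed limit or range.

## Robot

A 7-joint arm with a two-finger parallel gripper is mounted at the origin on the work surface. World frame = base frame: x ahead of the robot, y to its left, z up, the work surface at z = 0. Lengths are in m, angles in rad, forces in N, time in s.
With the tool pointing down it reaches from about 0.4 to 0.875 m from the base axis. Payload 19.3 kg.
Tool frame: the origin (TCP) lies on the mounting face of the last link; the fingertips stand 173 mm ahead of it and the grasp point (between the pads) lies 155 mm ahead of it (bot.grip_depth is the distance from the TCP to the grasp point, in m); z points along the fingers, y is the direction in which the jaws open and shut (so a half turn about z gives the same grasp; the last joint's range is limited). The gripper opens to 85 mm and grips with 20 to 120 N. Pads are 22 mm wide; open, the fingers measure 114 mm over their backs; the gripper's body (76 mm by 85 mm) begins 54 mm behind the grasp point. The pads swing forward as they close: fully open they stand 13 mm farther back than shut.
Start: joints at [-1.25, 0.521, -0.036, 1.599, 0.021, 1.021, -0.113], TCP at [0.238, 0.578, 0.405] pointing down, gripper open.
Joint ranges: [-2.91, 2.91], [-0.3, 2.13], [-1.5, 1.42], [0.17, 2.43], [-1.26, 4.41], [0.16, 1.93], [-2.52, 2.52]. Speed limits (rad/s): [1.89, 1.89, 2.39, 2.39, 3.01, 3.01, 3.01].

## Interface

Orientations are given as [roll, pitch, yaw] about the fixed x, y, z axes, in that order (R = Rz(yaw) Ry(pitch) Rx(roll)).
In Python, from workcell import bot, viewer gives the robot as it stands.
- The arm moves only by the tool carry_out, never from a script. Its argument "rows" is one flat list of numbers, 7 for each row, row after row: the shift along the tool's x, y, z in m, then the turn, a rotation vector about the tool's x, y, z in degrees, then the closure, from 0 (fully open) to 1 (shut). In form: [tx, ty, tz, rx, ry, rz, gripper, tx, ty, tz, rx, ry, rz, gripper, ...]. A call has 1 to 8 rows; each row shifts and turns the commanded pose from where the row before left it, along the tool's axes as they then stand; what a row does not reach is not made up. A row lasts 1/8 s, in which the tool goes at most 62.5 mm and 10.7 degrees, less where a joint would pass 70% of its speed; a pose out of reach is approached as far as the arm can. A call with a gripper value outside its range is refused whole. The fingers move at their own pace and stop on an object; "squeeze" is the grip in N (left out, the last holds). Time passes only in rows, so rows that do not move let the fingers close. It gives the time, the measured TCP pose, the force and the opening at its end, in the units of the state.
- bot.observe(): the state, without advancing time (a new reading comes with each control period).
- viewer.grab_frame(name): name is "scene" or "top" or "wrist"; returns the picture (400x640x3 uint8, red, green, blue); there is no depth.
- viewer.camera_info(name): a dict with "intrinsics" (3x3 intrinsics, pixels), "camera_from_world" (4x4, takes a point from world to camera coordinates). Camera axes: x right, y up, looking along -z (the intrinsics and any distortion apply to the point x, -y, -z); pixel columns grow to the right and rows downward; lengths in m; the calibration is good to about 2 mm. A picture is of the moment at which its call begins: read the wrist's pose just before it. camera_info takes no time and is no camera call; for the wrist camera it gives the pose at the moment of the call.
- bot.job_done(): hands the job in, once; it reports no verdict.
The state is a dict: "clock": time; "qpos": joint angles; "qd": joint speeds; "joint_efforts": joint torques, N m; "position": TCP position; "tool_rot": TCP orientation; "force": force on the tool from outside, world axes, zero at the start; "moment": the same for the moment, N m; "grip_width": finger opening in m.
Only numpy, scipy, OpenCV 4.12 (cv2) and the standard library are available. Lean on these libraries where they do the work, as an engineer would, in place of code of your own. Each camera call takes 0.05 s, during which the arm holds its last target.

## Working session

There is one attempt and no reset: what is moved stays moved. The work goes in short steps, Python scripts to look and compute and a tool call to move; the robot and the scene stay as the last step left them, time stands still between calls to the robot, and variables do not carry over. Pictures are saved under pics/ and viewed, and the job is handed in when it is done.

Besides the shell and the picture viewer there is one more tool, called after "Emit:" as name(argument=value, ...), one argument or row to a line, values as JSON. carry_out: Moves the arm, as the interface text tells. Its arguments: {"type":"object","properties":{"rows":{"type":"array","items":{"type":"number"}},"squeeze":{"type":"number"}},"required":["rows"]}

```bash
ls -la; mkdir -p pics; python3 - <<'E'
from workcell import bot, viewer
import cv2, numpy as np
np.set_printoptions(precision=4, suppress=True)
print(bot.observe()); print(bot.grip_depth)
for n in ("scene","top","wrist"):
    c=viewer.camera_info(n); print(n,c)
    cv2.imwrite(f"pics/{n}0.png", cv2.cvtColor(viewer.grab_frame(n),cv2.COLOR_RGB2BGR))
E
```

```text
total 12
drwxr-xr-x  3 agent agent 4096 Dec  5 18:09 .
drwxr-xr-x 23 root  root  4096 Dec  5 18:09 ..
drwxr-xr-x  2 agent agent 4096 Dec  5 18:09 pics
{'clock': 0.0, 'qpos': array([-1.2502,  0.5221, -0.0363,  1.6   ,  0.0212,  1.0211, -0.1128]), 'qd': array([ 0.0005,  0.0012,  0.0002, -0.0019,  0.0006, -0.0008,  0.0008]), 'joint_efforts': array([  0.0014, -92.7085,   1.9807, -36.9933,   0.0179,   0.0082,
         0.    ]), 'position': array([0.2381, 0.5778, 0.4041]), 'tool_rot': array([-3.1405,  0.0001,  2.7508]), 'force': array([-0.1588,  0.9981, -0.185 ]), 'moment': array([ 0.0016, -0.0511, -0.0323]), 'grip_width': 0.08540101657133219}
0.1547
scene {'intrinsics': array([[480.8373,   0.    , 321.6995],
       [  0.    , 480.8373, 196.9818],
       [  0.    ,   0.    ,   1.    ]]), 'camera_from_world': array([[-0.744 ,  0.6681,  0.0023,  0.432 ],
       [-0.5574, -0.6226,  0.5493,  0.2594],
       [ 0.3684,  0.4074,  0.8356, -1.2547],
       [ 0.    ,  0.    ,  0.    ,  1.    ]])}
top {'intrinsics': array([[389.0814,   0.    , 316.6398],
       [  0.    , 389.0814, 204.7417],
       [  0.    ,   0.    ,   1.    ]]), 'camera_from_world': array([[ 0.007 , -1.    , -0.0027, -0.0043],
       [ 0.9926,  0.0066,  0.1211, -0.5676],
       [-0.121 , -0.0036,  0.9926, -0.9982],
       [ 0.    ,  0.    ,  0.    ,  1.    ]])}
wrist {'intrinsics': array([[288.0658,   0.    , 317.9388],
       [  0.    , 288.0658, 203.0594],
       [  0.    ,   0.    ,   1.    ]]), 'camera_from_world': array([[ 0.3813,  0.9245, -0.0011, -0.6252],
       [-0.8922,  0.3677, -0.2623,  0.0324],
       [-0.242 ,  0.101 ,  0.965 , -0.3787],
       [ 0.    ,  0.    ,  0.    ,  1.    ]])}
```

View pics/scene0.png

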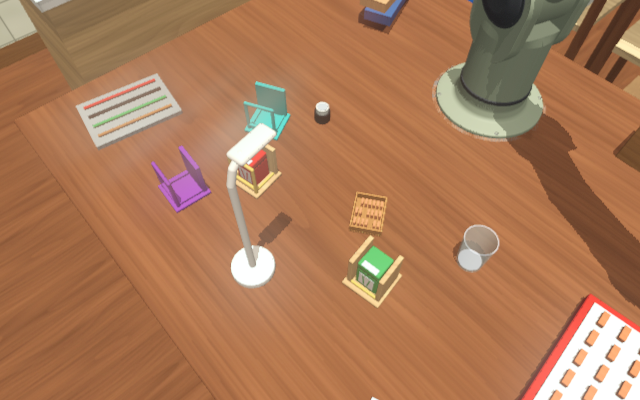

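View pics/top0.png

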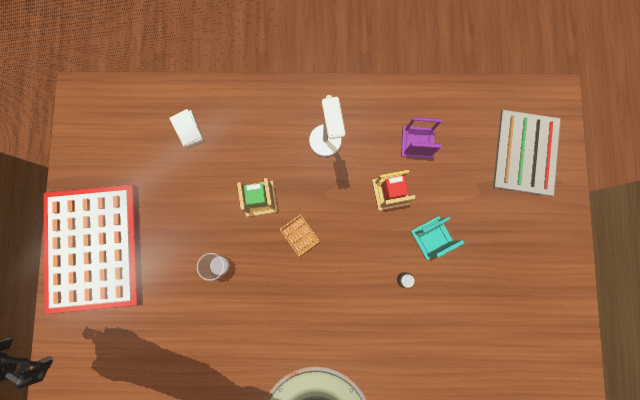

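View pics/wrist0.png

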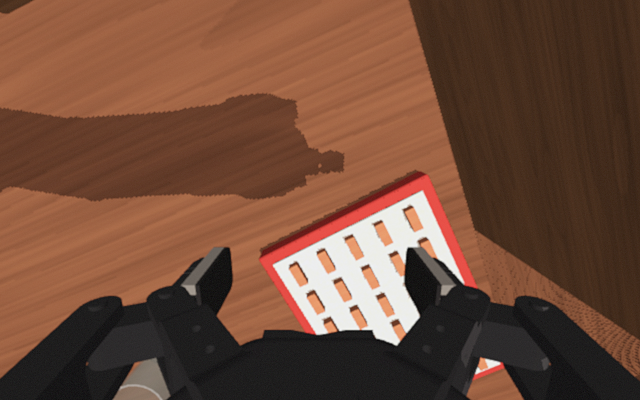

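Scene view: green tin in a wooden stand at (375,268), red tin in a wooden stand at (255,168) behind the lamp head, turquoise look-alike at (267,110), purple look-alike at (182,180). Top view: wing stand with green at (256,197), rail stand with red at (394,190), lamp foot at (325,140), tray (299,236), loupe (406,281), tumbler (213,266). I'll enlarge them to confirm.

```bash
python3 - <<'E'
import cv2, numpy as np
t=cv2.imread("pics/top0.png"); s=cv2.imread("pics/scene0.png")
a=cv2.resize(t[150:260,215:305],None,fx=4,fy=4,interpolation=cv2.INTER_CUBIC)
b=cv2.resize(t[150:260,365:465],None,fx=4,fy=4,interpolation=cv2.INTER_CUBIC)
cv2.imwrite("pics/crop1.png",np.hstack([a,b]))
a=cv2.resize(s[225:310,320:420],None,fx=4,fy=4,interpolation=cv2.INTER_CUBIC)
b=cv2.resize(s[120:205,210:310],None,fx=4,fy=4,interpolation=cv2.INTER_CUBIC)
cv2.imwrite("pics/crop2.png",np.hstack([a,b]))
E
```

```text
(no output)
```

View pics/crop1.png

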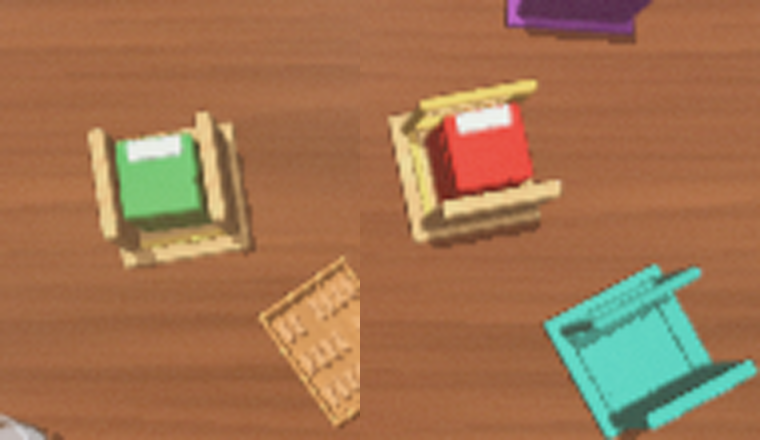

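View pics/crop2.png

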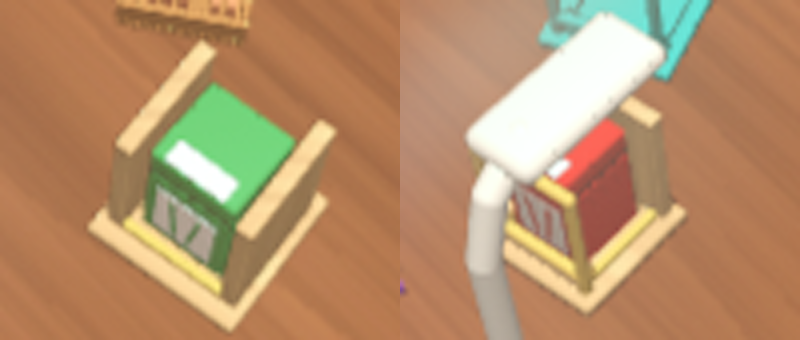

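```bash
cat > h.py <<'E'
import numpy as np, cv2
from scipy.spatial.transform import Rotation as R
from scipy.optimize import least_squares
np.set_printoptions(precision=4, suppress=True)
def proj(c,P):
    P=np.atleast_2d(P); K=c["intrinsics"]; T=c["camera_from_world"]
    q=P@T[:3,:3].T+T[:3,3]
    q=q*[1,-1,-1]
    u=q@K.T
    return u[:,:2]/u[:,2:]
def unproj(c,uv,z):
    uv=np.atleast_2d(uv).astype(float); K=c["intrinsics"]; T=c["camera_from_world"]
    d=np.c_[uv,np.ones(len(uv))]@np.linalg.inv(K).T
    d=d*[1,-1,-1]; d=d@T[:3,:3]; o=-T[:3,:3].T@T[:3,3]
    return o+d*((z-o[2])/d[:,2])[:,None]
def tool():
    from workcell import bot
    s=bot.observe(); M=np.eye(4); M[:3,:3]=R.from_euler('xyz',s["tool_rot"]).as_matrix(); M[:3,3]=s["position"]
    return s,M
def rz(a): return np.array([[np.cos(a),-np.sin(a),0],[np.sin(a),np.cos(a),0],[0,0,1]])
def place(p,L):  # pose x,y,yaw
    return np.atleast_2d(L)@rz(p[2]).T+[p[0],p[1],0]
E
python3 - <<'E'
from h import *
from workcell import bot,viewer
c=viewer.camera_info("top")
print("wing base",unproj(c,[(246.75,215.75),(276.75,211.75),(273,180.75)],0.008))
print("rail base",unproj(c,[(373,179.5),(379.25,210.75)],0.008))
print("green lid c",unproj(c,[(215+160/4,150+180/4)],0.088))
print("red lid c",unproj(c,[(365+(485-360)/4,150+148/4)],0.088))
print("foot",unproj(c,[(325,140)],0.018)); 
print("head",unproj(c,[(323,98),(340,97),(344,136),(330,138)],0.345))
print("purple",unproj(c,[(421,145)],0.0),"turq",unproj(c,[(435,240)],0),"loupe",unproj(c,[(406,281)],0.04),"tray",unproj(c,[(299,236)],0.02),"tumb",unproj(c,[(220,266)],0.0), 'carton', unproj(c,[(186,128)],0.02))
s,M=tool(); w=viewer.camera_info("wrist")
T=w["camera_from_world"]@M; print("cam from tool",T); print("cam pos in tool",(-T[:3,:3].T@T[:3,3])); print("look dir in tool", -T[2,:3])
E
```

```text
wing base [[0.5395 0.1891 0.008 ]
 [0.551  0.1079 0.008 ]
 [0.6364 0.1198 0.008 ]]
rail base [[ 0.6417 -0.1545  0.008 ]
 [ 0.5556 -0.1706  0.008 ]]
green lid c [[0.5849 0.1551 0.088 ]]
red lid c [[ 0.6077 -0.2016  0.088 ]]
foot [[ 0.7493 -0.0222  0.018 ]]
head [[ 0.7357 -0.0123  0.345 ]
 [ 0.7379 -0.0449  0.345 ]
 [ 0.6611 -0.0524  0.345 ]
 [ 0.657  -0.0259  0.345 ]]
purple [[ 0.7419 -0.2907  0.    ]] turq [[ 0.4777 -0.3219  0.    ]] loupe [[ 0.3706 -0.2321  0.04  ]] tray [[0.4852 0.046  0.02  ]] tumb [[0.4039 0.2588 0.    ]] carton [[0.7805 0.3617 0.02  ]]
cam from tool [[-0.0003  1.      0.0001 -0.0007]
 [ 0.965   0.0002  0.2622 -0.0736]
 [ 0.2622  0.0002 -0.965   0.012 ]
 [ 0.      0.      0.      1.    ]]
cam pos in tool [0.0678 0.0008 0.0309]
look dir in tool [-0.2622 -0.0002  0.965 ]
```

Confirmed: the green tin is in the wooden wing stand (walls left and right). The red tin is in the wooden rail stand (brass rail on the far side), while purple and turquoise are the look-alikes. Each stand needs a different grasp direction, so both tins must be regrasped on the table. First, a look from above the wing stand.

```bash
cat >> h.py <<'E'
def plan(target, n, p0=None, ease=False):
    """target x,y,z,psi_deg ; n rows; prints rows [tx,ty,tz,rx,ry,rz] from current (or p0) pose, correcting tilt"""
    s,M=tool()
    if p0 is not None: M=pose(*p0)
    G=pose(*target)
    rv=R.from_matrix(M[:3,:3].T@G[:3,:3]).as_rotvec()
    d=G[:3,3]-M[:3,3]
    w=np.ones(n)
    if ease:
        w=np.minimum(np.arange(1,n+1),np.arange(n,0,-1)).astype(float); w=np.minimum(w,3)
    w/=w.sum()
    Rc=M[:3,:3]
    for k in range(n):
        t=Rc.T@(d*w[k]); r=np.degrees(rv*w[k])
        print("%.4f, %.4f, %.4f, %.2f, %.2f, %.2f"%(*t,*r))
        Rc=Rc@R.from_rotvec(rv*w[k]).as_matrix()
    print("dist %.3f rot %.1f"%(np.linalg.norm(d),np.degrees(np.linalg.norm(rv))))
def pose(x,y,z,psi):
    M=np.eye(4); M[:3,:3]=R.from_euler('xyz',[np.pi,0,np.radians(psi)]).as_matrix(); M[:3,3]=[x,y,z]; return M
E
python3 - <<'E'
from h import *
plan((0.588,0.155,0.40,98),11,ease=True)
E
```

```text
-0.0179, -0.0095, 0.0002, -0.00, 0.00, 2.21
-0.0366, -0.0177, 0.0003, -0.00, 0.00, 4.42
-0.0568, -0.0222, 0.0005, -0.00, 0.00, 6.62
-0.0590, -0.0155, 0.0005, -0.00, 0.00, 6.62
-0.0604, -0.0086, 0.0005, -0.00, 0.00, 6.62
-0.0610, -0.0016, 0.0005, -0.00, 0.00, 6.62
-0.0607, 0.0054, 0.0005, -0.00, 0.00, 6.62
-0.0597, 0.0124, 0.0005, -0.00, 0.00, 6.62
-0.0579, 0.0192, 0.0005, -0.00, 0.00, 6.62
-0.0368, 0.0172, 0.0003, -0.00, 0.00, 4.42
-0.0177, 0.0100, 0.0002, -0.00, 0.00, 2.21
dist 0.549 rot 59.6
```

Emit:
carry_out(
  rows=[-0.018,-0.0095,0,0,0,2.2,0,-0.037,-0.018,0,0,0,4.4,0,-0.057,-0.022,0.001,0,0,6.6,0,-0.059,-0.0155,0,0,0,6.6,0,-0.06,-0.0085,0.001,0,0,6.6,0,-0.061,-0.0015,0,0,0,6.6,0,-0.061,0.0055,0.001,0,0,6.6,0,-0.06,0.0125,0,0,0,6.6,0],
)

```text
clock: 1.15
position: [0.5127, 0.2462, 0.4018]
tool_rot: [3.141, 0.0, 1.939]
force: [0.5, 1.9, 0.1]
grip_width: 0.0852
```

Emit:
carry_out(
  rows=[-0.058,0.019,0,0,0,6.6,0,-0.037,0.017,0,0,0,4.4,0,-0.018,0.01,0,0,0,2.2,0,0,0,0,0,0,0,0,0,0,0,0,0,0,0],
)

```text
clock: 1.78
position: [0.5888, 0.1556, 0.4016]
tool_rot: [-3.141, -0.001, 1.716]
force: [-0.0, 0.1, 0.1]
grip_width: 0.085
```

```bash
python3 - <<'E'
from h import *
from workcell import bot,viewer
s,M=tool(); print(s["clock"],s["position"],np.degrees(s["tool_rot"]),s["qpos"])
w=viewer.camera_info("wrist")
im=viewer.grab_frame("wrist"); cv2.imwrite("pics/w1.png",im[:,:,::-1]); np.save("w1.npy",np.r_[w["camera_from_world"].ravel()])
cv2.imwrite("pics/w1c.png",cv2.resize(im[60:340,190:450,::-1],None,fx=2.1,fy=2.1,interpolation=cv2.INTER_CUBIC))
E
```

```text
1.775 [0.5888 0.1556 0.4016] [-179.9704   -0.0369   98.3099] [-0.5634  0.5171  0.3044  1.6601 -0.1788  0.9921 -0.0531]
```

View pics/w1.png

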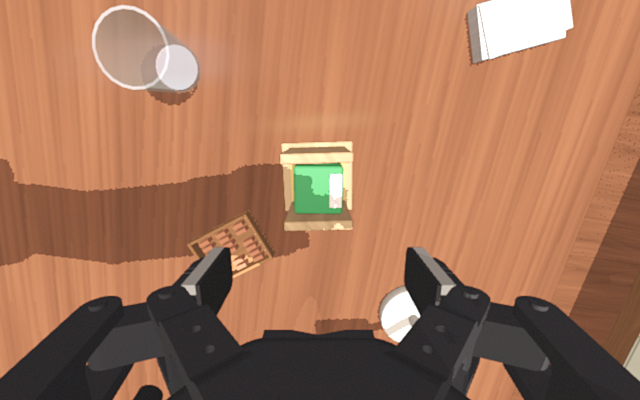

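View pics/w1c.png

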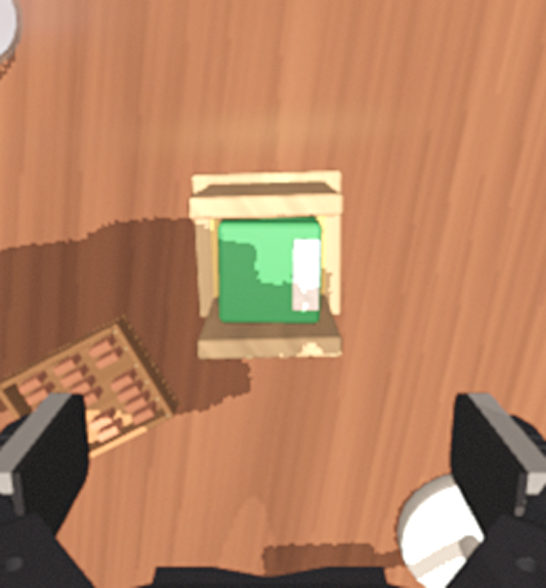

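The wrist picture shows the wing stand around (317,187). The green lid is at (318,190) with its white flap at (335,190), towards image-right, which is the customers' side. I'll fit the stand and tin poses from corner points in all views.

```bash
python3 - <<'E'
import cv2, numpy as np
w=cv2.imread("pics/w1.png"); t=cv2.imread("pics/top0.png"); s=cv2.imread("pics/scene0.png")
cv2.imwrite("pics/z1.png",cv2.resize(w[130:240,270:365],None,fx=7,fy=5.4 and 7,interpolation=cv2.INTER_CUBIC)[:600])
def crop(im,x,y,W,H,f,name):
    c=cv2.resize(im[y:y+H,x:x+W],None,fx=f,fy=f,interpolation=cv2.INTER_CUBIC); cv2.imwrite(name,c); print(name,c.shape)
crop(w,275,136,85,100,6,"pics/z1.png")
crop(t,230,170,55,55,10,"pics/z2.png")
crop(s,335,230,75,75,8,"pics/z3.png")
E
```

```text
pics/z1.png (600, 510, 3)
pics/z2.png (550, 550, 3)
pics/z3.png (600, 600, 3)
```

View pics/z1.png

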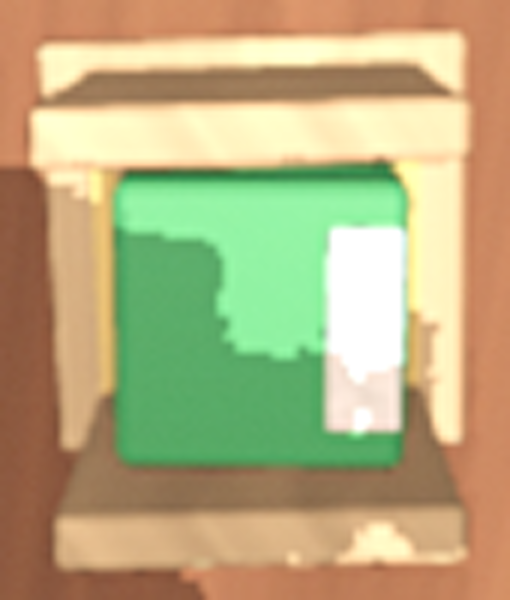

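View pics/z2.png

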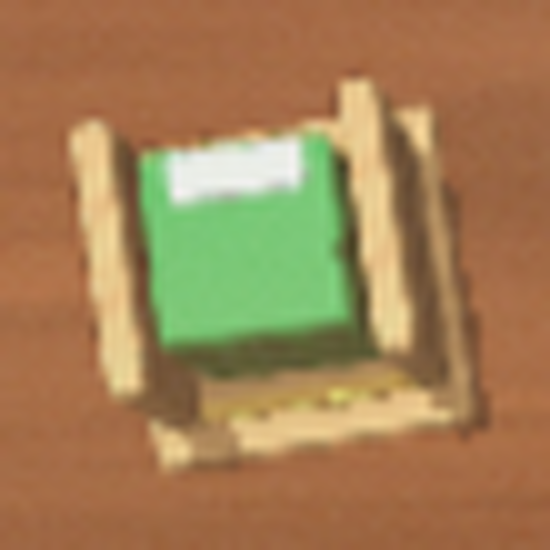

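View pics/z3.png

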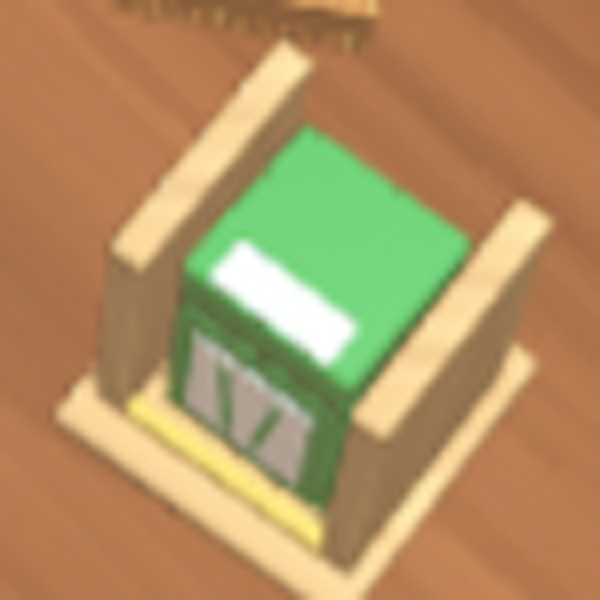

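```bash
cat > fit.py <<'E'
from h import *
mm=0.001
def fitpose(c,crop,pts,p0,free3=True):
    ox,oy,f=crop
    L=np.array([p[0] for p in pts])*mm; uv=(np.array([p[1] for p in pts],float)+0.5)/f-0.5+[ox,oy]
    def res(p): return (proj(c,place(p,L))-uv).ravel()
    r=least_squares(res,p0,loss='soft_l1',f_scale=1.0)
    e=res(r.x).reshape(-1,2)
    return r.x,np.sqrt((e**2).sum(1))
E
cat > wing1.py <<'E'
from fit import *
from workcell import viewer
K=viewer.camera_info("wrist")["intrinsics"]
cw=dict(intrinsics=K,camera_from_world=np.load("w1.npy").reshape(4,4))
ct=viewer.camera_info("top"); cs=viewer.camera_info("scene")
p0=[0.588,0.155,0.14]
W=[((-34,39,96),(30,108)),((34,39,96),(468,98)),((34,29,96),(468,155)),((-34,29,96),(30,166)),((-34,-29,96),(55,516)),((34,-29,96),(466,506)),((34,-39,96),(466,558)),((-34,-39,96),(57,570)),((-44,44,8),(38,45)),((44,44,8),(464,35))]
S=[((-34,-39,96),(283,40)),((-34,-29,96),(312,65)),((34,-39,96),(112,248)),((34,-29,96),(138,268)),((-34,29,96),(522,198)),((-34,39,96),(552,222)),((34,29,96),(355,415)),((34,39,96),(385,437)),((44,-44,8),(57,415)),((-44,44,8),(537,362))]
T=[((-44,44,8),(162,470)),((-44,-44,8),(475,422)),((44,-44,8),(430,108)),((34,-29,96),(338,82)),((34,-39,96),(378,82)),((-34,-39,96),(410,350)),((-34,-29,96),(383,345)),((34,39,96),(72,125)),((34,29,96),(108,122)),((-34,39,96),(112,395)),((-34,29,96),(148,392))]
for n,c,cr,pts in (("wrist",cw,(275,136,6),W),("scene",cs,(335,230,8),S),("top",ct,(230,170,10),T)):
    x,e=fitpose(c,cr,pts,p0); print(n,x[:2],np.degrees(x[2]),e)
tw=[((-25,25,88),(115,178)),((25,25,88),(405,170)),((25,-25,88),(403,464)),((-25,-25,88),(117,466))]
x,e=fitpose(cw,(275,136,6),tw,p0); print("tin wrist",x[:2],np.degrees(x[2]),e)
ts=[((25,-25,88),(187,265)),((-25,-25,88),(308,128)),((-25,25,88),(470,243)),((25,25,88),(345,390))]
x,e=fitpose(cs,(335,230,8),ts,p0); print("tin scene",x[:2],np.degrees(x[2]),e)
tt=[((25,25,88),(143,155)),((25,-25,88),(330,138)),((-25,-25,88),(355,320)),((-25,25,88),(162,345))]
x,e=fitpose(ct,(230,170,10),tt,p0); print("tin top",x[:2],np.degrees(x[2]),e)
E
python3 wing1.py
```

```text
wrist [0.5863 0.1592] 9.800454928146909 [0.5279 0.8026 0.7933 1.1852 0.3468 0.5209 0.8458 0.6334 0.5093 0.7553]
scene [0.5881 0.1592] 9.926475210541346 [0.5663 0.174  0.5768 0.8578 0.5977 0.2932 0.4029 0.5667 0.5008 0.5556]
top [0.5881 0.1567] 9.53941158935164 [0.3678 0.5377 0.484  0.511  0.1165 0.8386 0.8821 0.4629 0.2677 0.4437
 0.345 ]
tin wrist [0.5867 0.1607] 9.021356845573639 [1.8283 0.8728 0.6824 0.4148]
tin scene [0.5895 0.1599] 7.335213618036912 [1.3379 0.9976 0.8496 0.6717]
tin top [0.5889 0.157 ] 7.5505576219394355 [0.4055 0.973  0.4319 0.4497]
```

All three views agree within 3 mm: wing stand ≈ (0.5875, 0.158), yaw 9.8°; green tin ≈ (0.588, 0.159), yaw about 8–9°. Descending to grasp green across its label and back faces.

Emit:
carry_out(
  rows=[0.0035,0,0.02,0,0,0,0,0,0,0.04,0,0,0,0,0,0,0.045,0,0,0,0,0,0,0.04,0,0,0,0,0,0,0.025,0,0,0,0,0,0,0.012,0,0,0,0,0,0,0.0045,0,0,0,0,0,0,0,0,0,0,0],
  squeeze=35,
)

```text
clock: 2.82
position: [0.5891, 0.1584, 0.2159]
tool_rot: [3.141, -0.0, 1.714]
force: [-0.1, 0.4, -0.2]
grip_width: 0.0853
```

```bash
python3 - <<'E'
from h import *
from workcell import bot,viewer
s,M=tool(); print(s["clock"],s["position"],np.degrees(s["tool_rot"]),s["force"])
im=viewer.grab_frame("wrist"); cv2.imwrite("pics/w2.png",im[:,:,::-1])
E
```

```text
2.825 [0.5891 0.1584 0.2159] [179.9563  -0.0145  98.232 ] [-0.0523  0.3695 -0.1556]
```

View pics/w2.png

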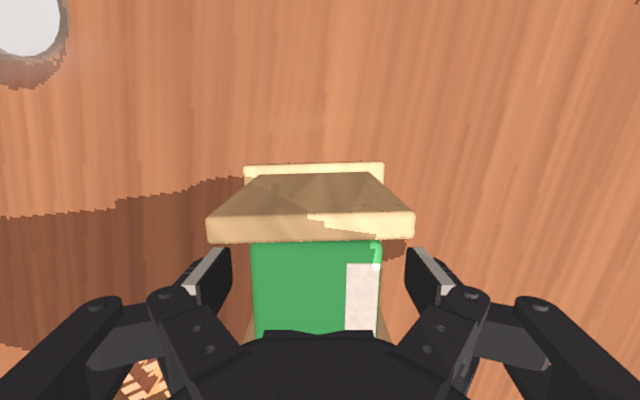

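The fingers (inner edges at columns 230 and 408) straddle the green tin (252–380), with no contact force. Closing.

Emit:
carry_out(
  rows=[0,0,0,0,0,0,1,0,0,0,0,0,0,1,0,0,0,0,0,0,1,0,0,0,0,0,0,1,0,0,0,0,0,0,1],
  squeeze=35,
)

```text
clock: 3.5
position: [0.5891, 0.1581, 0.2157]
tool_rot: [3.141, -0.0, 1.714]
force: [-0.8, 0.3, 5.0]
grip_width: 0.0499
```

Emit:
carry_out(
  rows=[0,0,-0.008,0,0,0,1,0,0,-0.017,0,0,0,1,0,0,-0.028,0,0,0,1,0,0,-0.032,0,0,0,1,0,0,-0.028,0,0,0,1,0,0,-0.017,0,0,0,1,0,0,0,0,0,0,1],
)

```text
clock: 4.38
position: [0.5891, 0.1581, 0.3464]
tool_rot: [3.14, -0.001, 1.714]
force: [-0.2, -0.7, -2.7]
grip_width: 0.0497
```

```bash
python3 - <<'E'
from h import *
from workcell import bot,viewer
s,M=tool(); print(s["clock"],s["position"],np.degrees(s["tool_rot"]),s["force"])
im=viewer.grab_frame("wrist"); cv2.imwrite("pics/w3.png",im[:,:,::-1])
plan((0.57,0.31,s["position"][2],98.2),7,ease=True)
E
```

```text
4.375 [0.5891 0.1581 0.3464] [179.8905  -0.0311  98.21  ] [-0.2224 -0.6583 -2.7059]
0.0102, 0.0002, -0.0001, 0.00, -0.00, 0.00
0.0204, 0.0004, -0.0002, 0.00, -0.00, 0.00
0.0306, 0.0006, -0.0002, 0.00, -0.00, 0.00
0.0306, 0.0006, -0.0002, 0.00, -0.00, 0.00
0.0306, 0.0006, -0.0002, 0.00, -0.00, 0.00
0.0204, 0.0004, -0.0002, 0.00, -0.00, 0.00
0.0102, 0.0002, -0.0001, 0.00, -0.00, 0.00
dist 0.153 rot 0.0
```

View pics/w3.png

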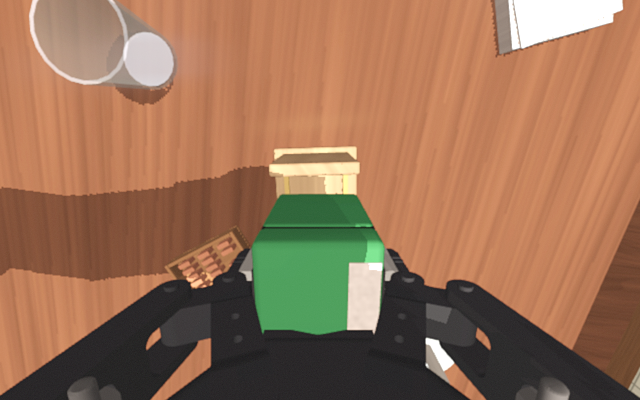

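Green is held square (lid at columns 255–382) and weighs about 2.7 N. Moving it left to a free spot on the table at (0.57, 0.31).

Emit:
carry_out(
  rows=[0.01,0,0,0,0,0,1,0.02,0.0005,0,0,0,0,1,0.0305,0.0005,0,0,0,0,1,0.0305,0.0005,0,0,0,0,1,0.0305,0.0005,0,0,0,0,1,0.0205,0.0005,0.01,0,0,0,1,0.01,0,0.03,0,0,0,1,0,0,0.035,0,0,0,1],
)

```text
clock: 5.42
position: [0.5691, 0.3105, 0.2685]
tool_rot: [-3.142, -0.0, 1.716]
force: [0.5, 0.6, -2.2]
grip_width: 0.0498
```

Emit:
carry_out(
  rows=[0,0,0.03,0,0,0,1,0,0,0.018,0,0,0,1,0,0,0.008,0,0,0,1,0,0,0.002,0,0,0,1,0,0,0,0,0,0,1,0,0,0,0,0,0,1],
)

```text
clock: 6.18
position: [0.5699, 0.309, 0.213]
tool_rot: [3.141, -0.0, 1.714]
force: [0.4, 0.3, -1.9]
grip_width: 0.0497
```

Emit:
carry_out(
  rows=[0,0,0.003,0,0,0,1,0,0,0.0015,0,0,0,1,0,0,0.001,0,0,0,1,0,0,0,0,0,0,1],
)

```text
clock: 6.68
position: [0.5697, 0.3088, 0.2077]
tool_rot: [-3.142, -0.0, 1.714]
force: [-7.3, -3.7, 17.3]
grip_width: 0.0496
```

Contact: the tin is down at z = 0.2077 with 17 N. Releasing, then lifting clear.

Emit:
carry_out(
  rows=[0,0,-0.0005,0,0,0,0.3,0,0,0,0,0,0,0,0,0,0,0,0,0,0,0,0,0,0,0,0,0,0,0,-0.02,0,0,0,0,0,0,-0.045,0,0,0,0,0,0,-0.055,0,0,0,0,0,0,-0.045,0,0,0,0],
)

```text
clock: 7.68
position: [0.5697, 0.3086, 0.3759]
tool_rot: [3.14, -0.001, 1.714]
force: [-0.3, 0.3, 0.5]
grip_width: 0.0853
```

```bash
python3 - <<'E'
from h import *
from workcell import bot,viewer
s,M=tool(); print(s["clock"],s["position"],np.degrees(s["tool_rot"]),s["force"],s["grip_width"])
np.save("w4.npy",viewer.camera_info("wrist")["camera_from_world"].ravel())
im=viewer.grab_frame("wrist"); cv2.imwrite("pics/w4.png",im[:,:,::-1])
p=s["position"]; print("leg1"); plan((0.47,0.05,0.40,54),6); print("leg2"); plan((0.607,-0.206,0.40,10.6),7,p0=(0.47,0.05,0.40,54))
E
```

```text
7.675 [0.5697 0.3086 0.3759] [179.8857  -0.0507  98.1866] [-0.2997  0.2672  0.4837] 0.08527596939167598
leg1
-0.0403, -0.0227, -0.0034, 0.06, -0.06, 7.36
-0.0429, -0.0174, -0.0033, 0.06, -0.06, 7.36
-0.0447, -0.0117, -0.0033, 0.06, -0.06, 7.36
-0.0459, -0.0059, -0.0032, 0.06, -0.06, 7.36
-0.0463, 0.0000, -0.0032, 0.06, -0.06, 7.36
-0.0459, 0.0059, -0.0031, 0.06, -0.06, 7.36
dist 0.278 rot 44.2
leg2
-0.0181, 0.0373, 0.0000, 0.00, -0.00, 6.20
-0.0139, 0.0391, 0.0000, 0.00, -0.00, 6.20
-0.0096, 0.0403, 0.0000, 0.00, -0.00, 6.20
-0.0052, 0.0411, 0.0000, 0.00, -0.00, 6.20
-0.0008, 0.0415, 0.0000, 0.00, -0.00, 6.20
0.0037, 0.0413, 0.0000, 0.00, -0.00, 6.20
0.0082, 0.0407, 0.0000, 0.00, -0.00, 6.20
dist 0.290 rot 43.4
```

View pics/w4.png

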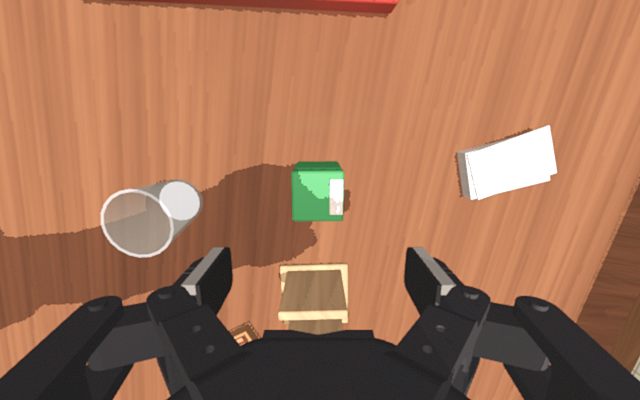

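Green stands upright on the table at (318,192) with its label to image-right. Crossing in front of the lamp to the rail stand.

Emit:
carry_out(
  rows=[-0.02,-0.0115,-0.0015,0,0,3.7,0,-0.04,-0.02,-0.0035,0,0,7.3,0,-0.043,-0.015,-0.003,0,0,7.3,0,-0.045,-0.01,-0.0035,0,0,7.3,0,-0.046,-0.003,-0.003,0,0,7.3,0,-0.046,0.002,-0.003,0,0,7.4,0,-0.023,0.003,-0.0015,0,0,3.8,0,-0.018,0.0375,0,0,0,6.2,0],
)

```text
clock: 8.72
position: [0.485, 0.0181, 0.3922]
tool_rot: [-3.141, -0.002, 0.836]
force: [0.8, 0.8, -0.3]
grip_width: 0.0855
```

Emit:
carry_out(
  rows=[-0.014,0.039,0,0,0,6.2,0,-0.0095,0.0405,0,0,0,6.2,0,-0.005,0.041,0,0,0,6.2,0,-0.001,0.0415,0,0,0,6.2,0,0.004,0.0415,0,0,0,6.2,0,0.005,0.025,0,0,0,4.2,0,0.003,0.0155,0,0,0,2,0,0,0,0,0,0,0,0],
)

```text
clock: 9.72
position: [0.6027, -0.202, 0.3913]
tool_rot: [3.141, 0.0, 0.187]
force: [-0.4, -0.0, -0.1]
grip_width: 0.0856
```

```bash
python3 - <<'E'
from h import *
from workcell import bot,viewer
s,M=tool(); print(s["clock"],s["position"],np.degrees(s["tool_rot"]),s["qpos"])
w=viewer.camera_info("wrist")
im=viewer.grab_frame("wrist"); cv2.imwrite("pics/w5.png",im[:,:,::-1]); np.save("w5.npy",np.r_[w["camera_from_world"].ravel()])
E
```

```text
9.725 [ 0.6027 -0.202   0.3913] [179.9924   0.0023  10.7121] [-0.2137  0.6606  0.7141  1.6099 -0.4804  1.0538 -0.7454]
```

View pics/w5.png

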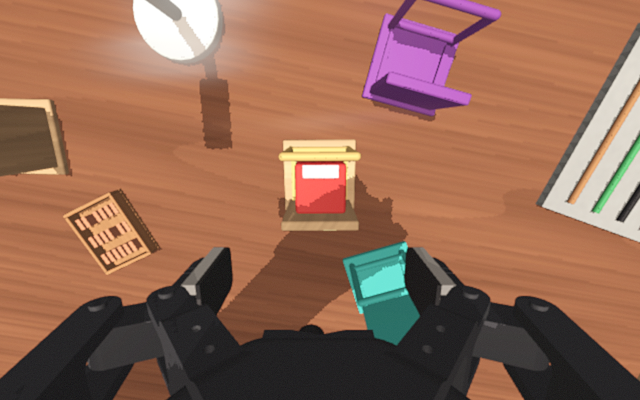

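The rail stand is at (318,188), wooden with a brass rail on its top (far) side. The red lid is at (320,190) with its flap at (320,170). The purple (425,65) and turquoise (385,285) look-alikes are separate. Fitting poses.

```bash
python3 - <<'E'
import cv2, numpy as np
w=cv2.imread("pics/w5.png"); t=cv2.imread("pics/top0.png"); s=cv2.imread("pics/scene0.png")
def crop(im,x,y,W,H,f,name):
    c=cv2.resize(im[y:y+H,x:x+W],None,fx=f,fy=f,interpolation=cv2.INTER_CUBIC); cv2.imwrite(name,c); print(name,c.shape)
crop(w,272,134,95,100,6,"pics/z4.png")
crop(t,365,162,58,56,10,"pics/z5.png")
E
```

```text
pics/z4.png (600, 570, 3)
pics/z5.png (560, 580, 3)
```

View pics/z4.png

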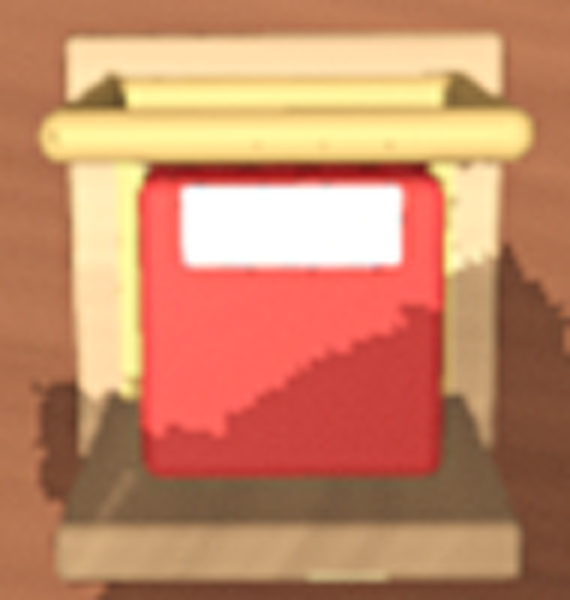

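View pics/z5.png

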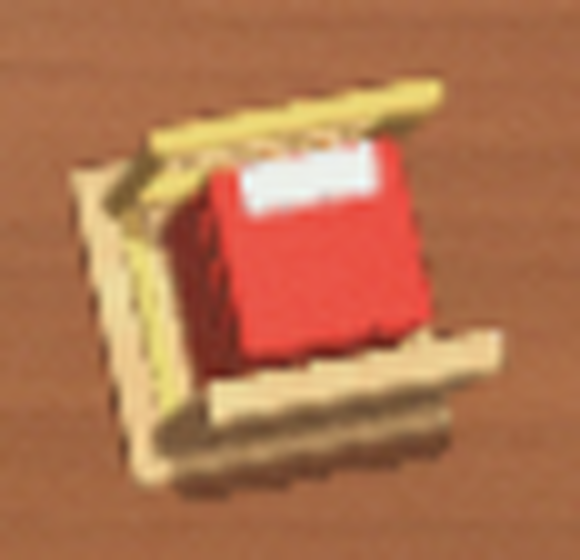

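```bash
cat > rail1.py <<'E'
from fit import *
from workcell import viewer
K=viewer.camera_info("wrist")["intrinsics"]
cw=dict(intrinsics=K,camera_from_world=np.load("w5.npy").reshape(4,4))
ct=viewer.camera_info("top")
def fit5(c,crop,pts):
    ox,oy,f=crop
    uv=(np.array([p[1] for p in pts],float)+0.5)/f-0.5+[ox,oy]
    def res(p):
        L=[[a[0],a[1] if not isinstance(a[1],str) else (1 if a[1][0]=='+' else -1)*(p[3] if a[1][1]=='h' else p[4])*1000,a[2]] for a,_ in pts]
        return (proj(c,place(p,np.array(L)*mm))-uv).ravel()
    r=least_squares(res,[0.607,-0.206,0.185,0.036,0.038],loss='soft_l1',x_scale=[.01,.01,.1,.01,.01]); e=res(r.x).reshape(-1,2)
    return r.x,np.hypot(*e.T)
W=[((44,44,8),(65,38)),((44,-44,8),(503,36)),((-29,'+h',96),(60,523)),((-29,'-h',96),(520,520)),((-39,'+h',96),(58,578)),((-39,'-h',96),(520,577)),((33,'+r',92),(40,137)),((33,'-r',92),(533,133))]
T=[((44,44,8),(73,175)),((-44,44,8),(140,487)),((-29,'+h',96),(208,385)),((-29,'-h',96),(500,332)),((-39,'+h',96),(212,425)),((-39,'-h',96),(503,368)),((33,'+r',92),(150,143)),((33,'-r',92),(440,92))]
for n,c,cr,pts in (("wrist",cw,(272,134,6),W),("top",ct,(365,162,10),T)):
    x,e=fit5(c,cr,pts); print(n,x[:2],np.degrees(x[2]),x[3:],e)
tw=[((25,25,88),(142,178)),((25,-25,88),(445,180)),((-25,-25,88),(440,475)),((-25,25,88),(145,475))]
x,e=fitpose(cw,(272,134,6),tw,[.607,-.206,.185]); print("tin wrist",x[:2],np.degrees(x[2]),e)
tt=[((25,25,88),(215,172)),((25,-25,88),(395,140)),((-25,-25,88),(432,318)),((-25,25,88),(245,362))]
x,e=fitpose(ct,(365,162,10),tt,[.607,-.206,.185]); print("tin top",x[:2],np.degrees(x[2]),e)
cg=dict(intrinsics=K,camera_from_world=np.load("w4.npy").reshape(4,4))
E
python3 rail1.py
```

```text
wrist [ 0.6074 -0.2012] 11.099375294692443 [0.0373 0.038 ] [0.5571 0.7943 0.513  0.291  0.8997 0.524  0.3643 0.2924]
top [ 0.6088 -0.2026] 11.174558165957349 [0.0372 0.0374] [0.2566 0.2674 0.1878 0.3594 0.276  0.3133 0.5328 0.188 ]
tin wrist [ 0.6084 -0.2019] 10.523012986938765 [1.2522 1.4521 0.9994 0.9439]
tin top [ 0.6093 -0.2027] 10.786171532751448 [1.0839 0.5759 1.0802 0.0687]
```

Rail stand ≈ (0.608, −0.202), yaw 11.1°; red tin ≈ (0.609, −0.202), yaw 10.7°. Wrist and top views agree within 2 mm. Descending over red, with the jaws on its two sides beside the label.

Emit:
carry_out(
  rows=[0.006,0.001,0.02,0,0,0,0,0,0,0.038,0,0,0,0,0,0,0.042,0,0,0,0,0,0,0.037,0,0,0,0,0,0,0.022,0,0,0,0,0,0,0.012,0,0,0,0,0,0,0.0045,0,0,0,0,0,0,0,0,0,0,0],
)

```text
clock: 10.78
position: [0.609, -0.2016, 0.2163]
tool_rot: [3.141, -0.001, 0.187]
force: [0.6, 0.7, 0.3]
grip_width: 0.0851
```

```bash
python3 - <<'E'
from h import *
from workcell import bot,viewer
s,M=tool(); print(s["clock"],s["position"],np.degrees(s["tool_rot"]),s["force"])
im=viewer.grab_frame("wrist"); cv2.imwrite("pics/w6.png",im[:,:,::-1])
E
```

```text
10.775 [ 0.609  -0.2016  0.2163] [179.9817  -0.0435  10.7123] [0.6134 0.7419 0.3244]
```

View pics/w6.png

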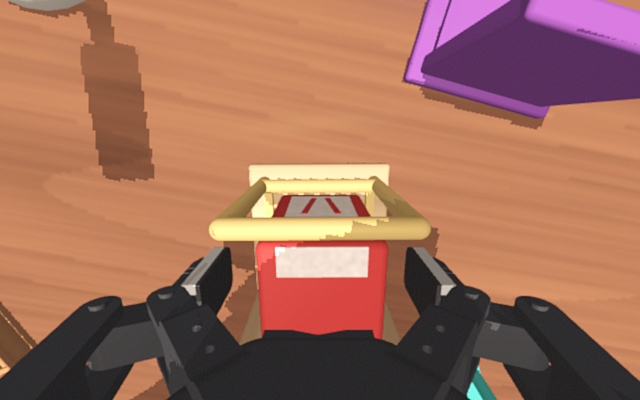

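The fingers straddle the red tin (258–385) symmetrically. Closing and lifting.

Emit:
carry_out(
  rows=[0,0,0,0,0,0,1,0,0,0,0,0,0,1,0,0,0,0,0,0,1,0,0,0,0,0,0,1,0,0,0,0,0,0,1],
  squeeze=35,
)

```text
clock: 11.45
position: [0.6089, -0.2016, 0.2162]
tool_rot: [3.141, -0.001, 0.187]
force: [-0.9, 0.2, 5.3]
grip_width: 0.0501
```

Emit:
carry_out(
  rows=[0,0,-0.008,0,0,0,1,0,0,-0.017,0,0,0,1,0,0,-0.028,0,0,0,1,0,0,-0.032,0,0,0,1,0,0,-0.028,0,0,0,1,0,0,-0.017,0,0,0,1,0,0,0,0,0,0,1],
)

```text
clock: 12.32
position: [0.6088, -0.2016, 0.3468]
tool_rot: [3.141, -0.002, 0.187]
force: [-0.1, -0.5, -3.7]
grip_width: 0.0495
```

```bash
python3 - <<'E'
from h import *
from workcell import bot,viewer
s,M=tool(); print(s["clock"],s["position"],np.degrees(s["tool_rot"]),s["force"],s["grip_width"])
im=viewer.grab_frame("wrist"); cv2.imwrite("pics/w7.png",im[:,:,::-1])
plan((0.45,-0.10,s["position"][2],10.7),8,ease=True)
E
```

```text
12.325 [ 0.6088 -0.2016  0.3468] [179.9691  -0.0932  10.7123] [-0.0891 -0.5358 -3.7341] 0.04954730972329858
-0.0076, -0.0072, -0.0001, -0.00, -0.00, 0.00
-0.0152, -0.0143, -0.0001, -0.00, -0.00, 0.00
-0.0228, -0.0215, -0.0002, -0.00, -0.00, 0.00
-0.0228, -0.0215, -0.0002, -0.00, -0.00, 0.00
-0.0228, -0.0215, -0.0002, -0.00, -0.00, 0.00
-0.0228, -0.0215, -0.0002, -0.00, -0.00, 0.00
-0.0152, -0.0143, -0.0001, -0.00, -0.00, 0.00
-0.0076, -0.0072, -0.0001, -0.00, -0.00, 0.00
dist 0.188 rot 0.0
```

View pics/w7.png

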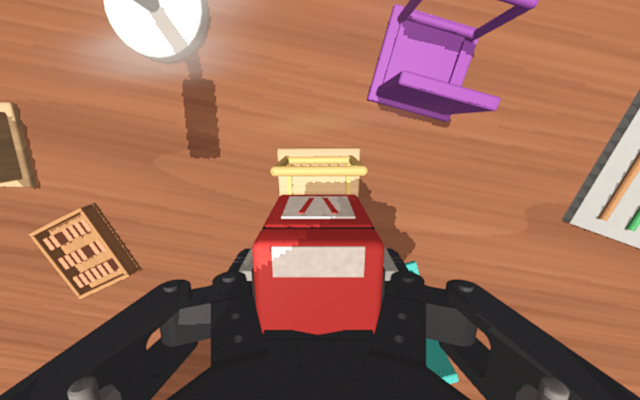

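Red is held square (lid at columns 255–382), about 3.7 N. Setting it on the free table spot at (0.45, −0.10).

Emit:
carry_out(
  rows=[-0.0075,-0.007,0,0,0,0,1,-0.015,-0.0145,0,0,0,0,1,-0.023,-0.0215,0,0,0,0,1,-0.023,-0.0215,0,0,0,0,1,-0.023,-0.0215,0,0,0,0,1,-0.023,-0.0215,0,0,0,0,1,-0.015,-0.0145,0.01,0,0,0,1,-0.0075,-0.007,0.025,0,0,0,1],
)

```text
clock: 13.38
position: [0.4489, -0.0992, 0.3104]
tool_rot: [-3.141, -0.0, 0.188]
force: [1.8, 0.2, -4.1]
grip_width: 0.0497
```

Emit:
carry_out(
  rows=[0,0,0.035,0,0,0,1,0,0,0.032,0,0,0,1,0,0,0.018,0,0,0,1,0,0,0.009,0,0,0,1,0,0,0.003,0,0,0,1,0,0,0,0,0,0,1,0,0,0,0,0,0,1],
)

```text
clock: 14.25
position: [0.4503, -0.1002, 0.2142]
tool_rot: [3.141, -0.001, 0.187]
force: [-0.8, 0.3, -3.0]
grip_width: 0.0499
```

Emit:
carry_out(
  rows=[0,0,0.003,0,0,0,1,0,0,0.0015,0,0,0,1,0,0,0.001,0,0,0,1,0,0,0,0,0,0,1],
)

```text
clock: 14.75
position: [0.4502, -0.1003, 0.2082]
tool_rot: [-3.142, -0.0, 0.187]
force: [-0.3, -0.1, -1.8]
grip_width: 0.05
```

Emit:
carry_out(
  rows=[0,0,0.0005,0,0,0,1,0,0,0.0005,0,0,0,1,0,0,0,0,0,0,1],
)

```text
clock: 15.12
position: [0.45, -0.1004, 0.2081]
tool_rot: [-3.141, -0.001, 0.186]
force: [-7.9, 2.2, 33.9]
grip_width: 0.0495
```

Contact felt (34 N). Easing off, opening, lifting and turning the tool 90° for the regrasp on red's label and back faces.

Emit:
carry_out(
  rows=[0,0,-0.0008,0,0,0,0.9,0,0,0,0,0,0,0,0,0,0,0,0,0,0,0,0,0,0,0,0,0,0,0,-0.015,0,0,0,0,0,0,-0.035,0,0,0,0,0,0,-0.035,0,0,-5,0,0,0,-0.015,0,0,-10,0],
)

```text
clock: 16.12
position: [0.4502, -0.1003, 0.3103]
tool_rot: [3.14, -0.001, 0.453]
force: [-0.5, -0.3, 0.6]
grip_width: 0.0858
```

Emit:
carry_out(
  rows=[0,0,0,0,0,-10.5,0,0,0,0,0,0,-10.5,0,0,0,0,0,0,-10.5,0,0,0,0,0,0,-10.5,0,0,0,0,0,0,-10.5,0,0,0,0,0,0,-10.5,0,0,0,0,0,0,-8,0,0,0,0,0,0,-4,0],
)

```text
clock: 17.12
position: [0.45, -0.1006, 0.3089]
tool_rot: [3.141, 0.001, 1.76]
force: [0.4, 0.6, -0.3]
grip_width: 0.0854
```

Emit:
carry_out(
  rows=[0,0,0,0,0,0,0],
)

```text
clock: 17.25
position: [0.45, -0.1005, 0.3087]
tool_rot: [3.141, 0.001, 1.757]
force: [0.7, 0.3, 0.9]
grip_width: 0.0855
```

```bash
python3 - <<'E'
from h import *
from workcell import bot,viewer
s,M=tool(); print(s["clock"],s["position"],np.degrees(s["tool_rot"]),s["force"],s["qpos"])
w=viewer.camera_info("wrist"); np.save("w8.npy",w["camera_from_world"].ravel())
im=viewer.grab_frame("wrist"); cv2.imwrite("pics/w8.png",im[:,:,::-1])
E
```

```text
17.25 [ 0.45   -0.1005  0.3087] [179.9861   0.0359 100.6478] [0.6701 0.3455 0.8723] [-0.1054  0.4266  0.2511  2.1178 -0.178   0.6161  0.4556]
```

View pics/w8.png

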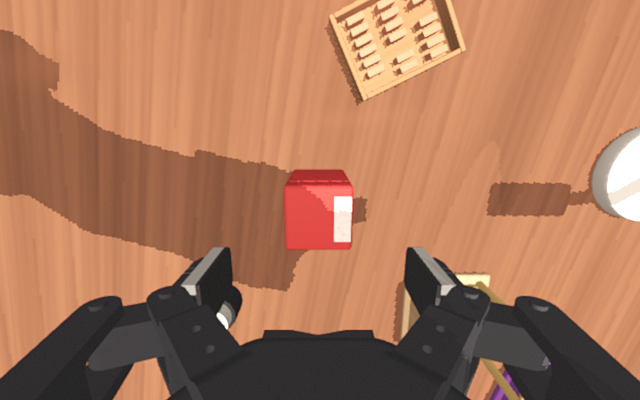

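Red stands upright at (319,215), square to the jaws, label to image-right (customers' side). Descending and regrasping.

Emit:
carry_out(
  rows=[0,0,0.015,0,0,0,0,0,0,0.03,0,0,0,0,0,0,0.03,0,0,0,0,0,0,0.015,0,0,0,0,0,0,0.007,0,0,0,0,0,0,0.003,0,0,0,0,0,0,0,0,0,0,0],
)

```text
clock: 18.18
position: [0.4503, -0.1003, 0.2084]
tool_rot: [3.141, 0.0, 1.758]
force: [-0.5, 0.5, 0.2]
grip_width: 0.0852
```

Emit:
carry_out(
  rows=[0,0,0,0,0,0,1,0,0,0,0,0,0,1,0,0,0,0,0,0,1,0,0,0,0,0,0,1,0,0,0,0,0,0,1],
  squeeze=35,
)

```text
clock: 18.8
position: [0.4503, -0.1002, 0.2084]
tool_rot: [3.141, 0.0, 1.758]
force: [-1.2, 0.6, 6.8]
grip_width: 0.0496
```

Emit:
carry_out(
  rows=[0,0,-0.008,0,0,0,1,0,0,-0.018,0,0,0,1,0,0,-0.03,0,0,0,1,0,0,-0.035,0,0,0,1,0,0,-0.03,0,0,0,1,0,0,-0.016,0,0,0,1,0,0,-0.005,0,0,0,1],
)

```text
clock: 19.68
position: [0.4501, -0.1002, 0.3511]
tool_rot: [3.14, 0.0, 1.758]
force: [-0.4, -0.8, -3.9]
grip_width: 0.0495
```

```bash
python3 - <<'E'
from h import *
from workcell import bot
s,M=tool(); p=s["position"]; a=np.degrees(s["tool_rot"])[2]; print(s["clock"],p,a,s["force"],s["grip_width"])
plan((0.475,0.05,p[2],a),6); plan((0.587,0.158,p[2],99.7),6,p0=(0.475,0.05,p[2],a))
E
```

```text
19.675 [ 0.4501 -0.1002  0.3511] 100.71099551213022 [-0.4254 -0.8158 -3.86  ] 0.04954442980002713
0.0238, 0.0087, 0.0000, 0.01, 0.00, 0.00
0.0238, 0.0087, 0.0000, 0.01, 0.00, 0.00
0.0238, 0.0087, 0.0000, 0.01, 0.00, 0.00
0.0238, 0.0087, 0.0000, 0.01, 0.00, 0.00
0.0238, 0.0087, 0.0000, 0.01, 0.00, 0.00
0.0238, 0.0087, 0.0000, 0.01, 0.00, 0.00
dist 0.152 rot 0.1
0.0142, 0.0217, 0.0000, 0.00, -0.00, 0.17
0.0143, 0.0216, 0.0000, 0.00, -0.00, 0.17
0.0143, 0.0216, 0.0000, 0.00, -0.00, 0.17
0.0144, 0.0216, 0.0000, 0.00, -0.00, 0.17
0.0145, 0.0215, 0.0000, 0.00, -0.00, 0.17
0.0145, 0.0215, 0.0000, 0.00, -0.00, 0.17
dist 0.156 rot 1.0
```

Emit:
carry_out(
  rows=[0.01,0.004,0,0,0,0,1,0.022,0.008,0,0,0,0,1,0.032,0.012,0,0,0,0,1,0.032,0.012,0,0,0,0,1,0.028,0.014,0,0,0,0,1,0.022,0.018,0,0,0,0.3,1,0.02,0.026,0,0,0,0.4,1,0.018,0.028,0,0,0,0.3,1],
)

```text
clock: 20.68
position: [0.5365, 0.1046, 0.3489]
tool_rot: [-3.14, -0.0, 1.741]
force: [-0.1, -0.2, -3.0]
grip_width: 0.0498
```

Emit:
carry_out(
  rows=[0.018,0.026,0,0,0,0,1,0.014,0.019,0,0,0,0,1,0.009,0.011,0,0,0,0,1,0.004,0.004,0,0,0,0,1,0,0,0,0,0,0,1,0,0,0,0,0,0,1],
)

```text
clock: 21.42
position: [0.5875, 0.1567, 0.3501]
tool_rot: [-3.141, 0.0, 1.74]
force: [-0.0, -0.3, -3.3]
grip_width: 0.0498
```

```bash
python3 - <<'E'
from h import *
from workcell import bot,viewer
s,M=tool(); print(s["clock"],s["position"],np.degrees(s["tool_rot"]),s["force"])
w=viewer.camera_info("wrist"); np.save("w9.npy",w["camera_from_world"].ravel())
im=viewer.grab_frame("wrist"); cv2.imwrite("pics/w9.png",im[:,:,::-1])
sc=viewer.grab_frame("scene"); cv2.imwrite("pics/s9.png",sc[:,:,::-1])
cv2.imwrite("pics/s9c.png",cv2.resize(sc[150:330,300:480,::-1],None,fx=3.3,fy=3.3,interpolation=cv2.INTER_CUBIC))
E
```

```text
21.425 [0.5875 0.1567 0.3501] [-179.9859    0.0094   99.667 ] [-0.0021 -0.306  -3.2906]
```

View pics/w9.png

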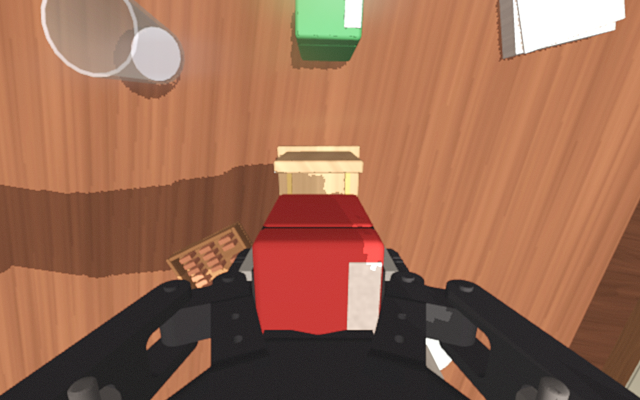

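View pics/s9c.png

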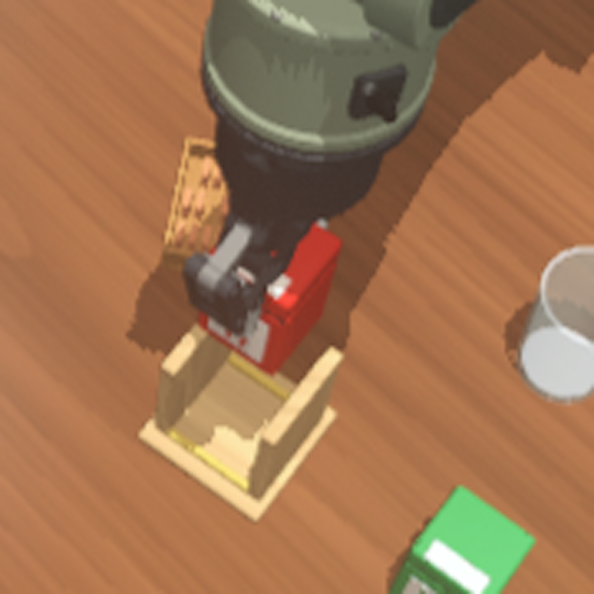

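In the wrist view the empty wing stand spans columns 275–362 and the red tin 255–382, both centred near 318. The scene view shows the tin above and behind the stand, as perspective would have it. Next, a fine check of the tin relative to the stand in this one picture.

```bash
python3 - <<'E'
import cv2
w=cv2.imread("pics/w9.png")
cv2.imwrite("pics/z9.png",cv2.resize(w[138:208,262:374],None,fx=7,fy=7,interpolation=cv2.INTER_CUBIC))
cv2.imwrite("pics/z9b.png",cv2.resize(w[185:340,245:395],None,fx=3.8,fy=3.8,interpolation=cv2.INTER_CUBIC))
E
```

```text
(no output)
```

View pics/z9.png

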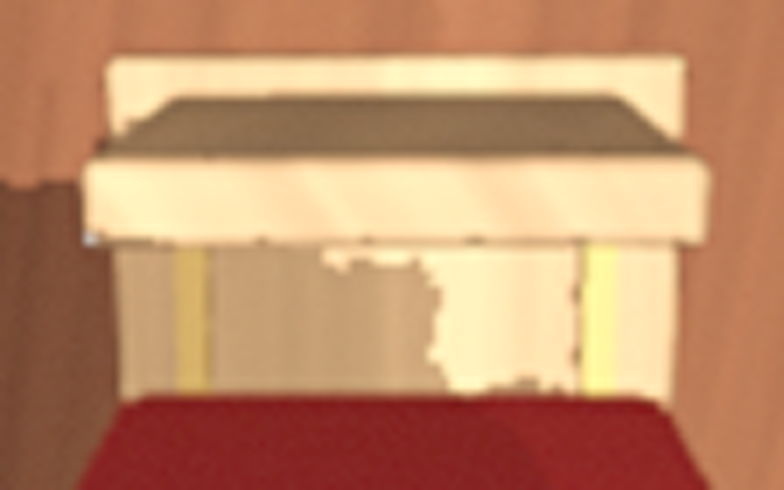

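View pics/z9b.png

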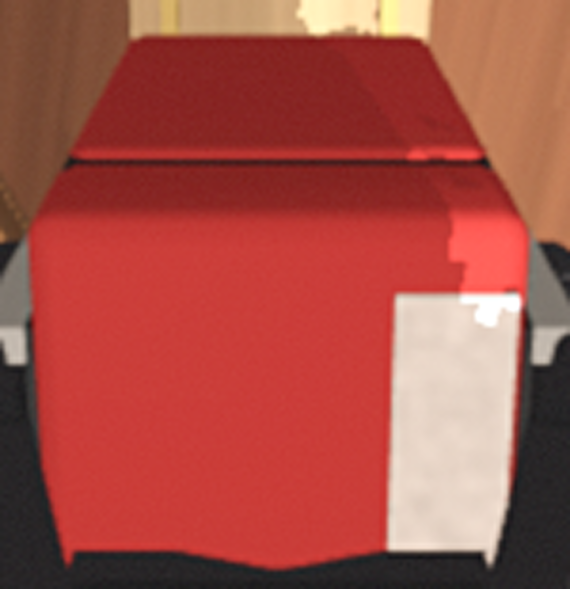

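```bash
cat > chk.py <<'E'
from fit import *
from workcell import viewer
K=viewer.camera_info("wrist")["intrinsics"]
cw=dict(intrinsics=K,camera_from_world=np.load("w9.npy").reshape(4,4))
pts=[((-44,44,8),(108,58)),((44,44,8),(684,57)),((-34,39,96),(85,158)),((34,39,96),(710,157)),((-34,29,96),(85,240)),((34,29,96),(706,243))]
x,e=fitpose(cw,(262,138,7),pts,[.5875,.1584,.17]); print("wing",x[:2],np.degrees(x[2]),e)
zb=350.1-208.2
t=[((-25,25,zb),(132,38)),((25,25,zb),(428,38))]
y,e=fitpose(cw,(245,185,3.8),t,[.5875,.1584,.17]); print("tin bottom",y[:2],np.degrees(y[2]),e)
print("TCP 0.5875 0.1567; tin minus stand in stand axes", rz(-x[2])[:2,:2]@(y[:2]-x[:2]))
E
python3 chk.py
```

```text
wing [0.5863 0.1591] 9.633825442950581 [0.5929 0.5076 0.5362 0.7257 1.2445 0.7807]
tin bottom [0.5868 0.1566] 9.65356440722147 [0.5652 0.565 ]
TCP 0.5875 0.1567; tin minus stand in stand axes [ 0.0001 -0.0026]
```

The same picture gives the tin 2.6 mm off in the stand's −y and nothing in x. Shifting 2.2 mm that way and lowering partly into the pocket.

Emit:
carry_out(
  rows=[0.0022,0,0.008,0,0,0,1,0,0,0.018,0,0,0,1,0,0,0.022,0,0,0,1,0,0,0.022,0,0,0,1,0,0,0.02,0,0,0,1,0,0,0.014,0,0,0,1,0,0,0.008,0,0,0,1,0,0,0,0,0,0,1],
)

```text
clock: 22.52
position: [0.5874, 0.1594, 0.2376]
tool_rot: [-3.141, 0.0, 1.74]
force: [0.5, 0.3, -3.9]
grip_width: 0.0496
```

```bash
python3 - <<'E'
from h import *
from workcell import bot,viewer
s,M=tool(); print(s["clock"],s["position"],np.degrees(s["tool_rot"]),s["force"])
im=viewer.grab_frame("wrist")
sc=viewer.grab_frame("scene")
a=cv2.resize(im[140:340,220:420,::-1],None,fx=2,fy=2,interpolation=cv2.INTER_CUBIC)
b=cv2.resize(sc[210:310,320:420,::-1],None,fx=4,fy=4,interpolation=cv2.INTER_CUBIC)
cv2.imwrite("pics/v10.png",np.hstack([a,b]))
E
```

```text
22.525 [0.5874 0.1594 0.2376] [-179.9637    0.008    99.7028] [ 0.4736  0.2683 -3.9023]
```

View pics/v10.png

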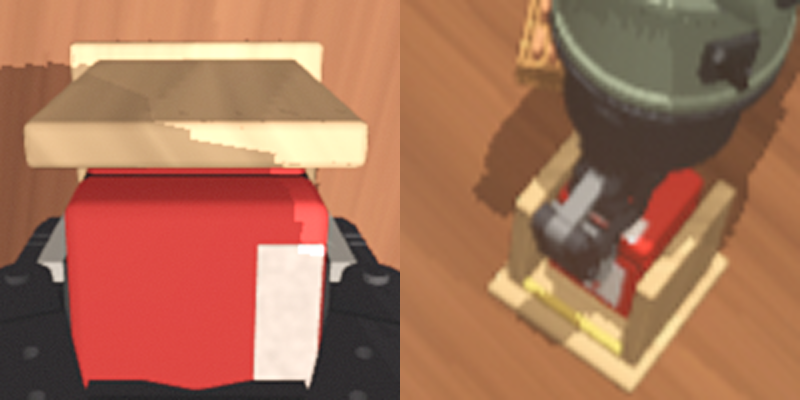

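Inside the walls with no contact force. Lowering to the floor.

Emit:
carry_out(
  rows=[0,0,0.006,0,0,0,1,0,0,0.006,0,0,0,1,0,0,0.004,0,0,0,1,0,0,0.002,0,0,0,1,0,0,0.0015,0,0,0,1,0,0,0,0,0,0,1,0,0,0,0,0,0,1],
)

```text
clock: 23.5
position: [0.5875, 0.1595, 0.2186]
tool_rot: [3.141, -0.0, 1.74]
force: [-0.9, 1.0, -2.9]
grip_width: 0.0497
```

Emit:
carry_out(
  rows=[0,0,0.0015,0,0,0,1,0,0,0.0005,0,0,0,1,0,0,0,0,0,0,1,0,0,0,0,0,0,1],
)

```text
clock: 24.0
position: [0.5874, 0.1595, 0.2165]
tool_rot: [-3.142, 0.0, 1.74]
force: [-1.0, 0.0, -1.6]
grip_width: 0.0496
```

Emit:
carry_out(
  rows=[0,0,0.0005,0,0,0,1,0,0,0,0,0,0,1],
)

```text
clock: 24.25
position: [0.5875, 0.1595, 0.2165]
tool_rot: [3.142, -0.0, 1.74]
force: [-3.6, -0.8, 8.1]
grip_width: 0.0497
```

Seated on the floor (8 N, z = 0.2165 as predicted). Opening and lifting straight up.

Emit:
carry_out(
  rows=[0,0,0,0,0,0,0.9,0,0,0,0,0,0,0,0,0,0,0,0,0,0,0,0,0,0,0,0,0,0,0,-0.015,0,0,0,0,0,0,-0.04,0,0,0,0,0,0,-0.055,0,0,0,0,0,0,-0.045,0,0,0,0],
)

```text
clock: 25.25
position: [0.5874, 0.1593, 0.3742]
tool_rot: [3.14, -0.0, 1.74]
force: [-0.4, -0.5, 0.2]
grip_width: 0.0854
```

```bash
python3 - <<'E'
from h import *
from workcell import bot,viewer
s,M=tool(); print(s["clock"],s["position"],np.degrees(s["tool_rot"]),s["force"],s["grip_width"],s["qpos"])
w=viewer.camera_info("wrist"); np.save("w11.npy",w["camera_from_world"].ravel())
im=viewer.grab_frame("wrist"); cv2.imwrite("pics/w11.png",im[:,:,::-1])
plan((0.5697,0.3088,0.37,8.2),9)
E
```

```text
25.25 [0.5874 0.1593 0.3742] [179.904   -0.0186  99.6919] [-0.3793 -0.5231  0.1794] 0.08542626103963986 [-0.5364  0.5415  0.2546  1.6878 -0.1626  0.9314 -0.0504]
0.0167, 0.0007, 0.0011, 0.03, -0.05, 10.16
0.0166, -0.0022, 0.0011, 0.03, -0.05, 10.16
0.0159, -0.0051, 0.0011, 0.03, -0.05, 10.16
0.0148, -0.0079, 0.0011, 0.03, -0.05, 10.16
0.0132, -0.0103, 0.0011, 0.03, -0.05, 10.16
0.0111, -0.0125, 0.0011, 0.03, -0.05, 10.16
0.0088, -0.0143, 0.0011, 0.03, -0.05, 10.16
0.0061, -0.0156, 0.0011, 0.03, -0.05, 10.16
0.0033, -0.0164, 0.0011, 0.03, -0.05, 10.16
dist 0.151 rot 91.5
```

View pics/w11.png

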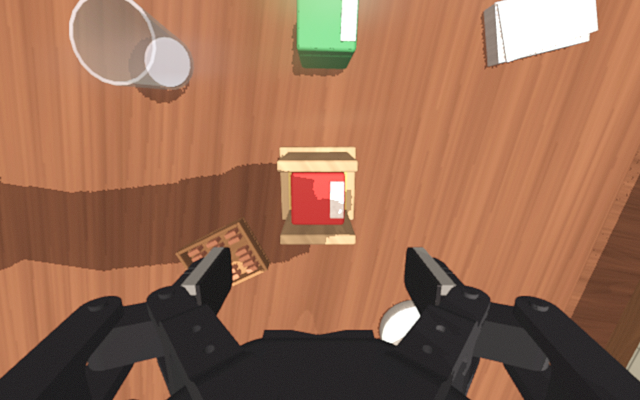

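Red sits flat and centred in the wing stand at (318,197), flap to the customers' side. Moving to green at (0.570, 0.309) with a 91.5° tool turn.

Emit:
carry_out(
  rows=[0.0167,0.0007,0.001,0,0,10.2,0,0.0166,-0.0022,0.001,0,0,10.2,0,0.016,-0.005,0.001,0,0,10.2,0,0.0148,-0.008,0.001,0,0,10.2,0,0.0132,-0.0103,0.001,0,0,10.2,0,0.0111,-0.0125,0.001,0,0,10.2,0,0.0088,-0.0143,0.001,0,0,10.2,0,0.006,-0.0156,0.001,0,0,10.1,0],
)

```text
clock: 26.3
position: [0.5707, 0.293, 0.3638]
tool_rot: [-3.141, -0.001, 0.312]
force: [-0.6, -0.0, -0.1]
grip_width: 0.0859
```

Emit:
carry_out(
  rows=[0.0033,-0.0164,0.001,0,0,10,0,0,0,0,0,0,0,0,0,0,0,0,0,0,0],
)

```text
clock: 26.68
position: [0.569, 0.3083, 0.3624]
tool_rot: [3.141, -0.0, 0.147]
force: [0.6, -0.1, 0.5]
grip_width: 0.0856
```

```bash
python3 - <<'E'
from h import *
from workcell import bot,viewer
s,M=tool(); print(s["clock"],s["position"],np.degrees(s["tool_rot"]),s["force"],s["grip_width"],s["qpos"])
w=viewer.camera_info("wrist"); np.save("w12.npy",w["camera_from_world"].ravel())
im=viewer.grab_frame("wrist"); cv2.imwrite("pics/w12.png",im[:,:,::-1])
plan((0.5697,0.3088,0.2079,8.2),1)
E
```

```text
26.675 [0.569  0.3083 0.3624] [179.9903  -0.0159   8.4138] [ 0.6288 -0.0732  0.4909] 0.08558987652706378 [-0.9954  0.6992  0.6621  1.6026 -0.4859  1.01   -1.6077]
0.0006, -0.0006, 0.1545, -0.00, -0.02, 0.15
dist 0.155 rot 0.2
```

View pics/w12.png

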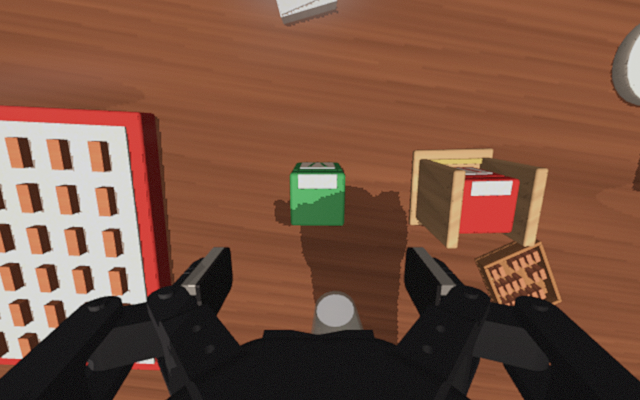

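Green is upright at (318,195), flap at image-top (customers' side), square to the jaws. Descending and regrasping on its sides.

Emit:
carry_out(
  rows=[0.0006,-0.0006,0.02,0,0,0,0,0,0,0.038,0,0,0,0,0,0,0.04,0,0,0,0,0,0,0.03,0,0,0,0,0,0,0.015,0,0,0,0,0,0,0.008,0,0,0,0,0,0,0.0032,0,0,0,0,0,0,0,0,0,0,0],
)

```text
clock: 27.72
position: [0.5696, 0.3098, 0.2084]
tool_rot: [-3.141, -0.001, 0.143]
force: [0.2, -0.8, 0.9]
grip_width: 0.0851
```

Emit:
carry_out(
  rows=[0,0,0,0,0,0,1,0,0,0,0,0,0,1,0,0,0,0,0,0,1,0,0,0,0,0,0,1,0,0,0,0,0,0,1],
  squeeze=35,
)

```text
clock: 28.35
position: [0.5696, 0.3099, 0.2083]
tool_rot: [-3.141, -0.001, 0.143]
force: [-0.3, 0.0, 7.1]
grip_width: 0.0495
```

Emit:
carry_out(
  rows=[0,0,-0.008,0,0,0,1,0,0,-0.018,0,0,0,1,0,0,-0.03,0,0,0,1,0,0,-0.035,0,0,0,1,0,0,-0.03,0,0,0,1,0,0,-0.016,0,0,0,1,0,0,-0.005,0,0,0,1],
)

```text
clock: 29.22
position: [0.5694, 0.3098, 0.3507]
tool_rot: [-3.141, -0.001, 0.143]
force: [0.1, -0.3, -2.4]
grip_width: 0.0497
```

```bash
python3 - <<'E'
from h import *
from workcell import bot,viewer
s,M=tool(); p=s["position"]; a=np.degrees(s["tool_rot"])[2]; print(s["clock"],p,a,s["force"],s["grip_width"])
plan((0.44,0.12,p[2],a),1); plan((0.44,-0.10,p[2],a),1,p0=(0.44,0.12,p[2],a)); plan((0.608,-0.202,p[2],11.1),1,p0=(0.44,-0.10,p[2],a))
E
```

```text
29.225 [0.5694 0.3098 0.3507] 8.212200685259763 [ 0.0858 -0.3047 -2.4298] 0.04968359525097301
-0.1552, 0.1693, -0.0002, -0.03, -0.05, 0.00
dist 0.230 rot 0.1
-0.0314, 0.2177, 0.0000, 0.00, 0.00, 0.00
dist 0.220 rot 0.0
0.1517, 0.1250, 0.0000, 0.00, 0.00, -2.89
dist 0.197 rot 2.9
```

Green is held (opening 49.7 mm). Carrying it around in front of the lamp at x ≈ 0.46 to the rail stand.

Emit:
carry_out(
  rows=[-0.007,0.0086,0,0,0,0,1,-0.0135,0.017,0,0,0,0,1,-0.023,0.0295,0,0,0,0,1,-0.023,0.0295,0,0,0,0,1,-0.023,0.0295,0,0,0,0,1,-0.023,0.0295,0,0,0,0,1,-0.023,0.0295,0,0,0,0,1,-0.0085,0.036,0,0,0,0,1],
)

```text
clock: 30.22
position: [0.455, 0.081, 0.349]
tool_rot: [3.142, 0.002, 0.144]
force: [0.4, -0.6, -1.1]
grip_width: 0.0495
```

Emit:
carry_out(
  rows=[-0.004,0.0365,0,0,0,0,1,-0.005,0.0365,0,0,0,0,1,-0.005,0.0365,0,0,0,0,1,-0.005,0.0365,0,0,0,0,1,0.003,0.033,0,0,0,-0.5,1,0.018,0.027,0,0,0,-0.5,1,0.026,0.0245,0,0,0,-0.5,1,0.0265,0.0245,0,0,0,-0.5,1],
)

```text
clock: 31.22
position: [0.5481, -0.1618, 0.3488]
tool_rot: [-3.141, 0.002, 0.178]
force: [0.1, 0.5, -1.6]
grip_width: 0.0497
```

```bash
python3 - <<'E'
from h import *
from workcell import bot,viewer
s,M=tool(); p=s["position"]; print(s["clock"],p,np.degrees(s["tool_rot"]),s["force"],s["grip_width"])
plan((0.608,-0.202,0.35,11.1),5,ease=False)
E
```

```text
31.225 [ 0.5481 -0.1618  0.3488] [-179.9662    0.0926   10.1931] [ 0.1137  0.5047 -1.6059] 0.04974012716954097
0.0104, 0.0100, -0.0003, -0.01, 0.02, -0.18
0.0103, 0.0101, -0.0003, -0.01, 0.02, -0.18
0.0103, 0.0101, -0.0002, -0.01, 0.02, -0.18
0.0103, 0.0101, -0.0002, -0.01, 0.02, -0.18
0.0102, 0.0102, -0.0002, -0.01, 0.02, -0.18
dist 0.072 rot 0.9
```

Emit:
carry_out(
  rows=[0.022,0.019,0,0,0,-0.4,1,0.016,0.015,0,0,0,-0.3,1,0.01,0.01,0,0,0,-0.2,1,0.004,0.004,0,0,0,0,1,0,0,0,0,0,0,1,0,0,0,0,0,0,1],
)

```text
clock: 31.98
position: [0.6076, -0.1983, 0.3497]
tool_rot: [-3.141, 0.0, 0.194]
force: [-0.3, -0.1, -2.2]
grip_width: 0.0496
```

```bash
python3 - <<'E'
from h import *
from workcell import bot,viewer
s,M=tool(); print(s["clock"],s["position"],np.degrees(s["tool_rot"]),s["force"],s["grip_width"])
w=viewer.camera_info("wrist"); np.save("w13.npy",w["camera_from_world"].ravel())
im=viewer.grab_frame("wrist"); cv2.imwrite("pics/w13.png",im[:,:,::-1])
cv2.imwrite("pics/z13.png",cv2.resize(im[138:208,262:374,::-1],None,fx=7,fy=7,interpolation=cv2.INTER_CUBIC))
cv2.imwrite("pics/z13b.png",cv2.resize(im[185:340,245:395,::-1],None,fx=3.8,fy=3.8,interpolation=cv2.INTER_CUBIC))
E
```

```text
31.975 [ 0.6076 -0.1983  0.3497] [-179.9788    0.0218   11.1097] [-0.2511 -0.0855 -2.1583] 0.04957146618771893
```

View pics/w13.png

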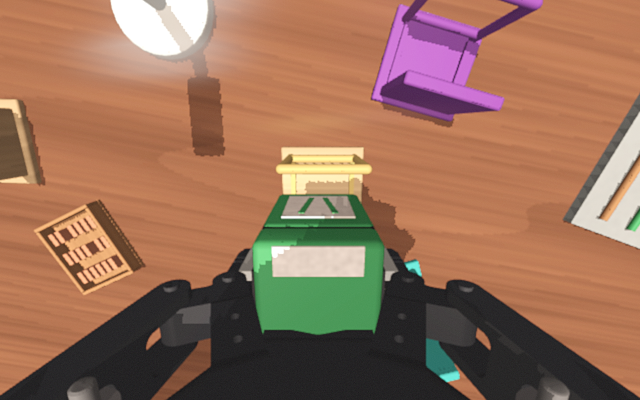

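View pics/z13.png

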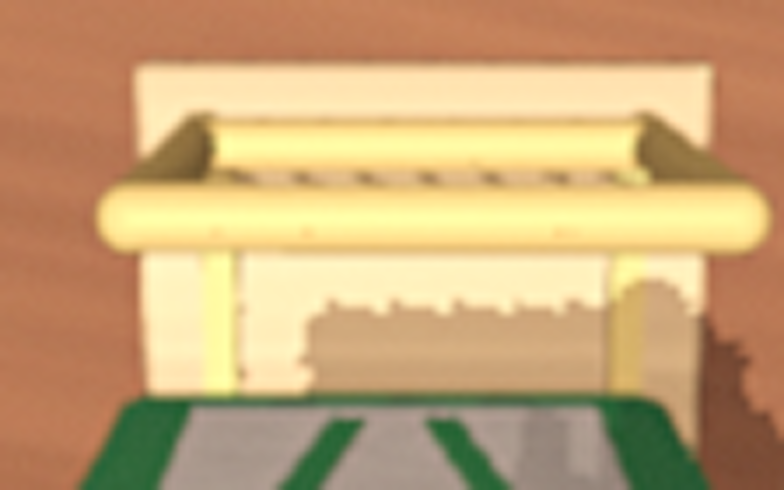

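View pics/z13b.png

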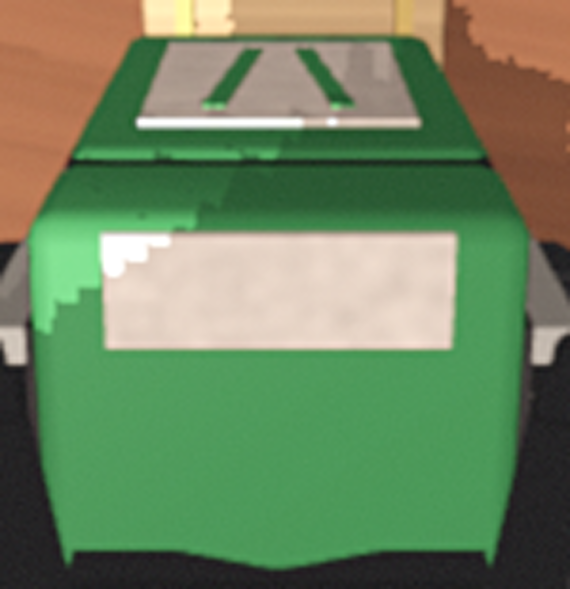

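```bash
python3 - <<'E'
from fit import *
from workcell import viewer
K=viewer.camera_info("wrist")["intrinsics"]
cw=dict(intrinsics=K,camera_from_world=np.load("w13.npy").reshape(4,4))
pts=[((44,44,8),(135,67)),((44,-44,8),(712,65)),((33,38,92),(97,218)),((33,-38,92),(768,218))]
x,e=fitpose(cw,(262,138,7),pts,[.608,-.202,.19]); print("rail",x[:2],np.degrees(x[2]),e)
zb=349.7-208.3
t=[((25,25,zb),(132,38)),((25,-25,zb),(428,38))]
y,e=fitpose(cw,(245,185,3.8),t,[.608,-.202,.19]); print("tin bottom",y[:2],np.degrees(y[2]),e)
d=rz(-x[2])[:2,:2]@(y[:2]-x[:2]); print("tin minus stand in stand axes", d, " -> tool shift tx %.4f ty %.4f"%(-d[0],d[1]))
E
```

```text
rail [ 0.6069 -0.2012] 11.166244632816637 [0.408  0.224  0.2632 0.2185]
tin bottom [ 0.6051 -0.1974] 11.093482140759662 [0.5436 0.5434]
tin minus stand in stand axes [-0.001   0.0041]  -> tool shift tx 0.0010 ty 0.0041
```

The same picture puts the tin 4.1 mm off in the stand's +y and 1 mm in −x, and its yaw matches. Correcting that and lowering partly.

Emit:
carry_out(
  rows=[0.0005,0.004,0.004,0,0,0,1,0,0,0.016,0,0,0,1,0,0,0.02,0,0,0,1,0,0,0.022,0,0,0,1,0,0,0.022,0,0,0,1,0,0,0.018,0,0,0,1,0,0,0.01,0,0,0,1,0,0,0,0,0,0,1],
)

```text
clock: 33.02
position: [0.6092, -0.2024, 0.2372]
tool_rot: [-3.141, 0.001, 0.194]
force: [-0.8, -0.2, -1.3]
grip_width: 0.0496
```

```bash
python3 - <<'E'
from h import *
from workcell import bot,viewer
s,M=tool(); print(s["clock"],s["position"],np.degrees(s["tool_rot"]),s["force"])
im=viewer.grab_frame("wrist")
cv2.imwrite("pics/v14.png",cv2.resize(im[140:340,200:440,::-1],None,fx=3,fy=3,interpolation=cv2.INTER_CUBIC))
E
```

```text
33.025 [ 0.6092 -0.2024  0.2372] [-179.9832    0.0499   11.099 ] [-0.7506 -0.1887 -1.2639]
```

View pics/v14.png

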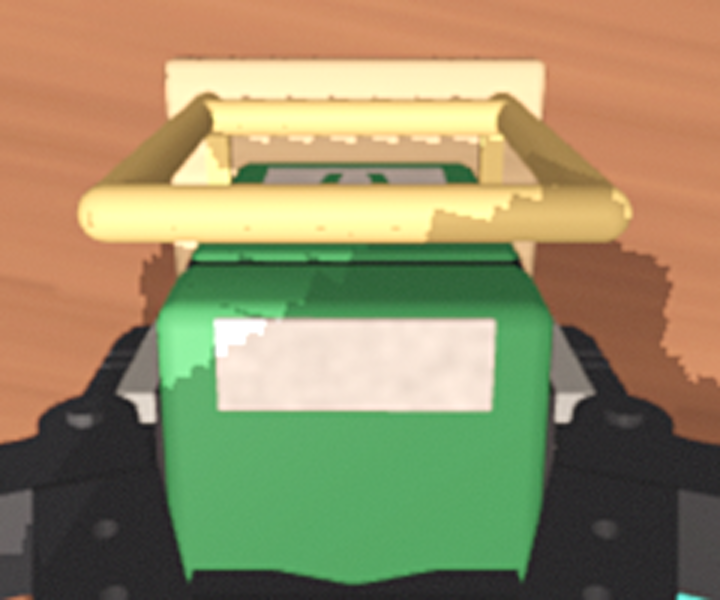

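Green is centred in the rail stand (tin centre column 355, base centre 355) with no contact. Lowering to the floor.

Emit:
carry_out(
  rows=[0,0,0.006,0,0,0,1,0,0,0.006,0,0,0,1,0,0,0.004,0,0,0,1,0,0,0.002,0,0,0,1,0,0,0.0015,0,0,0,1,0,0,0,0,0,0,1,0,0,0,0,0,0,1],
)

```text
clock: 33.95
position: [0.6094, -0.2024, 0.2184]
tool_rot: [3.142, -0.0, 0.194]
force: [0.2, 0.3, -1.0]
grip_width: 0.0496
```

Emit:
carry_out(
  rows=[0,0,0.001,0,0,0,1,0,0,0,0,0,0,1,0,0,0,0,0,0,1],
)

```text
clock: 34.33
position: [0.6094, -0.2024, 0.2173]
tool_rot: [3.142, 0.0, 0.194]
force: [-0.1, -0.2, -2.6]
grip_width: 0.0496
```

Emit:
carry_out(
  rows=[0,0,0.0007,0,0,0,1,0,0,0.0003,0,0,0,1,0,0,0,0,0,0,1],
)

```text
clock: 34.7
position: [0.6094, -0.2024, 0.2163]
tool_rot: [3.142, 0.0, 0.194]
force: [-0.3, -1.1, -0.7]
grip_width: 0.0495
```

Emit:
carry_out(
  rows=[0,0,0.0005,0,0,0,1,0,0,0,0,0,0,1],
)

```text
clock: 34.95
position: [0.6093, -0.2024, 0.2163]
tool_rot: [-3.141, -0.0, 0.194]
force: [-3.8, 1.4, 8.2]
grip_width: 0.0498
```

Floor contact (8 N at z = 0.2163, as predicted). Releasing and lifting straight up.

Emit:
carry_out(
  rows=[0,0,0,0,0,0,0.9,0,0,0,0,0,0,0,0,0,0,0,0,0,0,0,0,0,0,0,0,0,0,0,-0.015,0,0,0,0,0,0,-0.04,0,0,0,0,0,0,-0.055,0,0,0,0,0,0,-0.05,0,0,0,0],
)

```text
clock: 35.95
position: [0.6091, -0.2026, 0.3787]
tool_rot: [3.141, -0.001, 0.193]
force: [0.2, 0.5, -0.2]
grip_width: 0.085
```

```bash
python3 - <<'E'
from h import *
from workcell import bot,viewer
s,M=tool(); print(s["clock"],s["position"],np.degrees(s["tool_rot"]),s["force"],s["grip_width"])
im=viewer.grab_frame("wrist"); cv2.imwrite("pics/w15.png",im[:,:,::-1])
im=viewer.grab_frame("top"); cv2.imwrite("pics/t15.png",im[:,:,::-1])
plan((0.45,-0.05,0.42,11.1),6)
E
```

```text
35.95 [ 0.6091 -0.2026  0.3787] [179.9688  -0.0458  11.0766] [ 0.1762  0.4583 -0.202 ] 0.08502387251012815
-0.0212, -0.0302, -0.0066, 0.03, -0.07, -0.00
-0.0212, -0.0302, -0.0065, 0.03, -0.07, -0.00
-0.0212, -0.0302, -0.0065, 0.03, -0.07, -0.00
-0.0212, -0.0302, -0.0064, 0.03, -0.07, -0.00
-0.0212, -0.0302, -0.0064, 0.03, -0.07, -0.00
-0.0212, -0.0302, -0.0063, 0.03, -0.07, -0.00
dist 0.225 rot 0.5
```

View pics/w15.png

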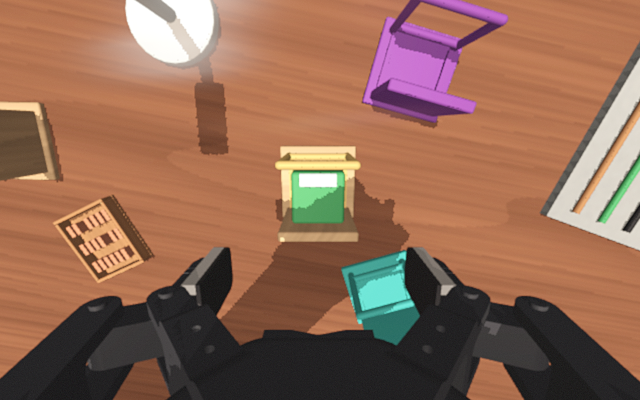

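View pics/t15.png

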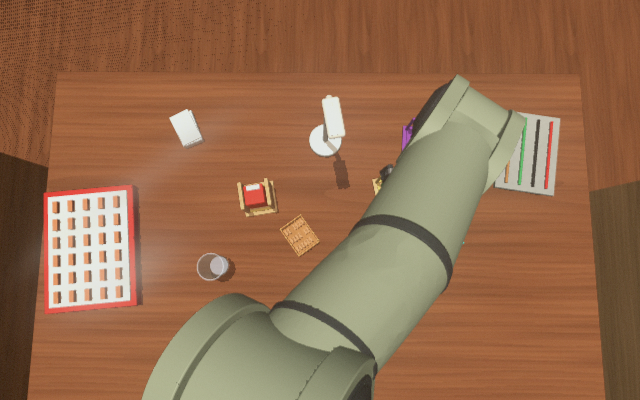

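Green sits in the rail stand at (318,197) with its flap on the rail (customers') side. The top view shows red in the wing stand at (255,196), and the lamp (325,140), tray (299,236) and tumbler (213,266) in place. Retreating for a final unobstructed look.

Emit:
carry_out(
  rows=[-0.015,0.006,-0.01,0,0,0,0,-0.033,0.014,-0.01,0,0,0,0,-0.042,0.019,-0.01,0,0,0,0,-0.045,0.02,-0.01,0,0,0,0,-0.045,0.02,0,0,0,0,0,-0.033,0.015,0,0,0,0,0,-0.02,0.01,0,0,0,0,0,0,0,0,0,0,0,0],
)

```text
clock: 37.05
position: [0.3984, -0.3505, 0.416]
tool_rot: [-3.141, 0.001, 0.19]
force: [0.1, 1.2, 0.5]
grip_width: 0.0854
```

```bash
python3 - <<'E'
from h import *
from workcell import bot,viewer
s,M=tool(); print(s["clock"],s["position"],np.degrees(s["tool_rot"]),s["force"],s["grip_width"])
t=viewer.grab_frame("top")[:,:,::-1].copy(); cv2.imwrite("pics/t16.png",t)
sc=viewer.grab_frame("scene")[:,:,::-1].copy(); cv2.imwrite("pics/s16.png",sc)
cv2.imwrite("pics/t16c.png",np.hstack([cv2.resize(t[170:225,230:285],None,fx=7,fy=7,interpolation=cv2.INTER_CUBIC),cv2.resize(t[162:217,365:420],None,fx=7,fy=7,interpolation=cv2.INTER_CUBIC)]))
t0=cv2.imread("pics/top0.png")
for n,(x,y,w,h) in dict(tray=(278,212,44,46),tumbler=(192,248,42,36),loupe=(396,270,22,22),lamp=(305,90,45,70)).items():
    a=cv2.cvtColor(t0[y:y+h,x:x+w],cv2.COLOR_BGR2GRAY).astype(np.float32); b=cv2.cvtColor(t[y:y+h,x:x+w],cv2.COLOR_BGR2GRAY).astype(np.float32)
    print(n, "shift px",cv2.phaseCorrelate(a,b,cv2.createHanningWindow((w,h),cv2.CV_32F)), "mean diff %.1f"%np.abs(a-b).mean())
E
```

```text
37.05 [ 0.3984 -0.3505  0.416 ] [-179.9681    0.0329   10.9083] [0.0508 1.1861 0.5057] 0.08541672034679032
tray shift px ((0.44424234873167734, -0.015230961498811979), 0.9850595533847809) mean diff 3.1
tumbler shift px ((0.5590996696999646, -0.03005995107311321), 0.9864736002168538) mean diff 3.2
loupe shift px ((-0.058675025300928496, 0.014664109404755266), 0.9877782097707192) mean diff 2.9
lamp shift px ((0.5461309114223205, 0.045490539500967486), 0.9888960025928638) mean diff 3.5
```

View pics/t16c.png

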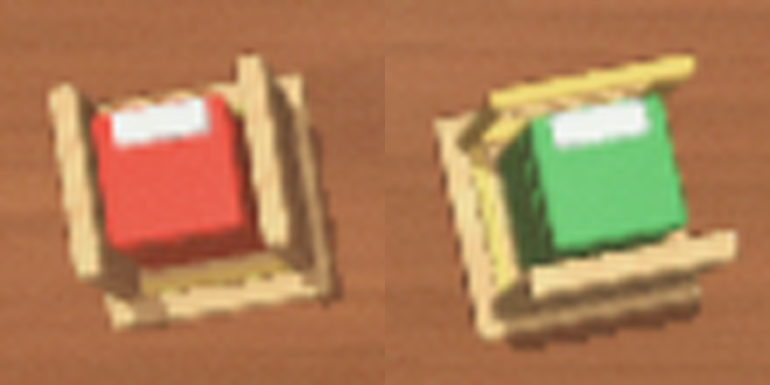

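View pics/s16.png

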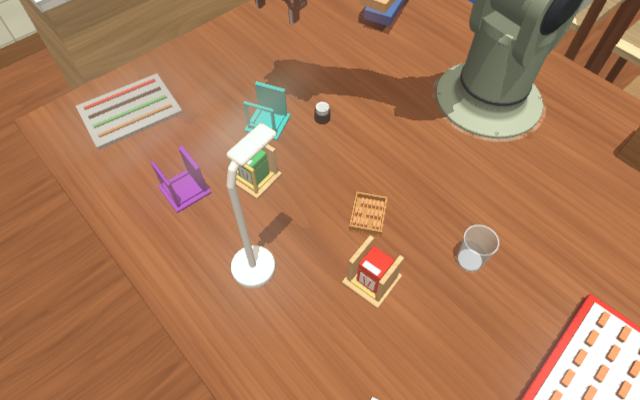

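View pics/t16.png

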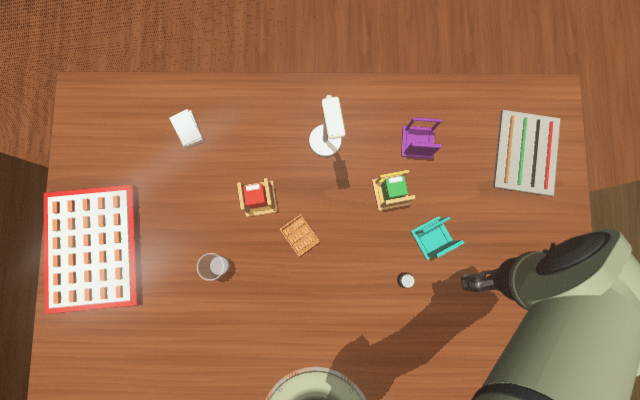

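Final views: red is in the wing stand (scene (375,268), top (256,196)) and green in the rail stand (scene (255,170), top (396,188)). Both are upright and level, with labels and flaps on the customers' side. The 0.5 px "shift" also shows for the fixed lamp, so I'll check that artefact on the saved pictures, along with the lid heights, before handing in.

```bash
python3 - <<'E'
from fit import *
from workcell import bot,viewer
a0=cv2.imread("pics/top0.png",0).astype(np.float32); a1=cv2.imread("pics/t16.png",0).astype(np.float32)
for n,(x,y,w,h) in dict(tray=(278,212,44,46),tumbler=(192,248,42,36),loupe=(396,270,22,22),lampfoot=(305,120,42,42)).items():
    best=min(((np.abs(a0[y:y+h,x:x+w]-cv2.warpAffine(a1,np.float32([[1,0,dx],[0,1,dy]]),(640,400))[y:y+h,x:x+w]).mean(),dx,dy) for dx in np.arange(-1,1.1,.25) for dy in np.arange(-1,1.1,.25)))
    print(n,"best alignment",best)
c=viewer.camera_info("top")
f=lambda o,uv:unproj(c,[(np.array(uv)+.5)/7-.5+o],0.088)[0]
# lid corners in t16c (left crop red, right crop green), z=0.088
red=[f([230,170],p) for p in ((95,117),(225,98),(248,232),(113,250))]
grn=[f([365,162],(p[0]-385,p[1])) for p in ((533,120),(660,97),(687,220),(558,250))]
for n,q in (("red",red),("green",grn)):
    q=np.array(q); print(n,"lid centre",q.mean(0)[:2],"sides mm",[round(1000*np.linalg.norm(q[i]-q[(i+1)%4]),1) for i in range(4)],"yaw",np.degrees(np.arctan2(*(q[0]-q[3])[1::-1])))
E
```

```text
tray best alignment (np.float32(3.1581028), np.float64(0.0), np.float64(0.0))
tumbler best alignment (np.float32(3.1772487), np.float64(0.0), np.float64(0.0))
loupe best alignment (np.float32(2.9958677), np.float64(0.0), np.float64(0.0))
lampfoot best alignment (np.float32(3.5402493), np.float64(0.0), np.float64(0.0))
red lid centre [0.5863 0.1579] sides mm [np.float64(47.4), np.float64(49.7), np.float64(48.9), np.float64(49.0)] yaw 9.293703792318968
green lid centre [ 0.61   -0.2026] sides mm [np.float64(47.0), np.float64(45.9), np.float64(48.0), np.float64(48.2)] yaw 9.921117528862279
```

Bystanders and lamp show zero shift, and both lids lie centred over the seats within about 2 mm. Handing in.

```bash
python3 - <<'E'
from workcell import bot
print(bot.observe()["clock"]); print(bot.job_done())
E
```

```text
37.15
the job is handed in; nothing more can be done
None
```

The swap is done: the red tin is in the wing stand and the green tin is in the rail stand. I handed the job in at 37.15 s.

**How:** I put each tin down on a free spot on the table and regrasped it from its other pair of faces, then lowered it until I felt the stand's floor. Both made floor contact at about 8 N and at the predicted height. The highest wrist force I read was 34 N, when I first set red on the table.

**Last checks:**
- **Tins:** both look upright and level in the last pictures. Each lid is within about 2 mm of its seat centre, with the white flap on the customers' side.
- **Bystanders:** before and after pictures align with no shift for the tumbler, loupe, type tray and lamp foot. The arm ended clear of everything.

**Disagreements:**
- **Position readings:** the cameras differed by up to 3 mm on the stands' positions. I corrected each tin against its stand in a single wrist picture before lowering it.
- **Shift check:** a first image check suggested a 0.5-pixel shift of the tray and tumbler. It gave the same for the fixed lamp, and a direct alignment showed none, so I took it as an artefact.

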